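# Tip the bolts out of a flip-lid box

### The job

Empty the blue flip-lid parts box: turn it over low above the steel sorting tray so that its lid swings open by itself and all four bolts spill into the tray. Then set the empty box gently back on the bench, upright and with its lid shut. Leave the tray where it is and do not disturb the pliers, the bit tube or the yellow marker.

Things in the scene. Friction and masses are not known exactly. Their poses are not given: they have to be found in the camera images.
- flip_box: Blue plastic flip-lid parts box, 130 mm long (its x) x 56 mm wide (its y) x 52 mm high with the lid, about 0.3 kg empty, loose, holding four bolts. Origin at the centre of its underside, z up; floor and walls 2.5 mm, the walls 50 mm high. Grasp it across the 56 mm width by the side walls below the lid. Card holders on both ends stand out 2 mm.
- flip_box_lid (a joint): The box's lid, a pale translucent panel in a blue frame, 2 mm inset from the long sides; it turns on a pin along the top of the box's -x end (4 mm behind that end) and has no latch. 0 = shut, grows as it opens, stop at 1.4 rad; light hinge, so it swings freely by gravity: out when the box is turned over, and shut again when the box is righted.
- lid_tab (a point): Thumb tab at the free edge of the lid, which stands 9 mm beyond the box's +x end, 51 mm above the underside when shut. When the lid hangs open this edge is 139 mm from the hinge pin.
- sorting_tray: Open pressed-steel sorting tray, 184 mm (its x) x 152 mm (its y) over the rim, 46 mm high, walls flared, floor 160 x 128 mm and 3 mm thick; loose, 0.8 kg. Origin at the centre of its underside, z up.
- tray_floor (a point): Centre of the tray's inner floor, 3 mm above its underside; axes as the tray.
- bolt_1: Steel hex bolt, 47 mm long, 14 mm across the head, 30 g; starts lying in the flip-lid box. Origin on the underside of the bolt as it lies in the box. When the box, held 0.2 m above the bench, is tipped some 130 degrees, the bolts slide out to the side that its mouth faces and land 40 to 60 mm that way from the box's middle.
- bolt_2: Second of the four like bolts.
- bolt_3: Third of the four like bolts.
- bolt_4: Fourth of the four like bolts.
- pliers: Yellow and black pliers lying near the front right of the work, 142 x 57 x 11 mm; bystander.
- bit_tube: Black and orange bit tube lying to the right of the work, 33 x 78 x 33 mm; bystander.
- marker: Short yellow marker lying at the left of the work, 16 x 60 x 16 mm; bystander.

How it is judged:
By the outcome, as a careful person would: the job done as asked, in the order asked, and still so for the second after the job is handed in, with the robot touching nothing.
It also fails if it takes over 48 s, if anything falls off the work surface, if the arm or the gripper's body presses on something with over 40 N, if the wrist force passes 120 N, or if a joint passes its speed limit or range.

### The arm

A 6-joint arm with a two-finger parallel gripper is mounted at the origin on a cart in front of the work surface, level with it; the furniture and walls round the work are solid. World frame = base frame: x ahead of the robot, y to its left, z up, the work surface at z = 0. Lengths are in m, angles in rad, forces in N, time in s.
With the tool pointing down it reaches from about 0.35 to 0.975 m from the base axis. Payload 4.9 kg.
Tool frame: the origin (TCP) lies midway between the tips of the shut fingers; the grasp point (between the pads) lies 19 mm behind it (manip.pinch_z is the x of the grasp point in the tool frame, in m); x points along the fingers, y is the direction in which the jaws open and shut, and the axes are right-handed (so a half turn about x gives the same grasp; the last joint's range is limited). The gripper opens to 85 mm and grips with 20 to 120 N. Pads are 22 mm wide; open, the fingers measure 114 mm over their backs; the gripper's body (76 mm by 85 mm) begins 54 mm behind the grasp point. The pads swing forward as they close: fully open they stand 13 mm farther back than shut.
Start: joints at [-1.409, 0.053, 1.613, -0, 1.476, -0.119], TCP at [0.173, -0.601, 0.231] pointing down, gripper open.
Joint ranges: [-3.01, 3.01], [-1.01, 2.22], [0.06, 2.58], [-1.02, 4.17], [0.09, 2.62], [-3.14, 3.14]. Speed limits (rad/s): [2.57, 2.57, 3.14, 3.14, 3.14, 3.14].

### API

Orientations are given as a unit quaternion [w, x, y, z].
In Python, from plant import sensors, cams, workorder, manip gives the robot as it stands.
- The arm moves only by the tool drive_tool, never from a script. Its argument "series" is a list of rows, each an object of numbers: "x", "y", "z": the shift along the tool's x, y, z in units of 25 mm (1.0 is 25 mm); "ax", "ay", "az": the turn, a rotation vector about the tool's x, y, z in units of 5 degrees (1.0 is 5 degrees). A call has 1 to 5 rows; each row is the pose to reach, as a shift and turn from the pose commanded when the call began, along the tool's axes at that moment; what a row does not reach only later rows make up. A row lasts 1/12 s, in which the tool goes at most 41.7 mm and 7.16 degrees, less where a joint would pass 70% of its speed; a pose out of reach is approached as far as the arm can. A call with a gripper value outside its range is refused whole. "hand" is the opening, from 0 (shut) to 1 (fully open), set as the call begins (left out, the last holds). The fingers move at their own pace and stop on an object; the grip force is fixed at half the most. Time passes only in rows, so rows that repeat a pose let the fingers close. It gives the time, the measured TCP pose, the force and the opening at its end, in the units of the state.
- sensors.state(): the state, without advancing time (a new reading comes with each control period).
- cams.grab_frame(name): name is "scene" or "side" or "wrist"; returns a dict with "img" (420x560x3 uint8, blue, green, red), "camera_matrix" (3x3 intrinsics, pixels), "cam_to_world" (4x4, takes a point from camera to world coordinates). Camera axes: x right, y down, z forward; pixel columns grow to the right and rows downward; lengths in m; the calibration is good to about 2 mm. A picture is of the moment at which its call begins. There is no depth.
- workorder.job_done(): hands the job in, once; it reports no verdict.
The state is a dict: "time": time; "joint_pos": joint angles; "joint_vel": joint speeds; "joint_efforts": joint torques, N m; "tool_pos": TCP position; "tool_rot": TCP orientation; "contact_force": force on the tool from outside, world axes, zero at the start; "ft_torque": the same for the moment, N m; "gripper_width": opening from 0.0 (shut) to 1.0 (fully open).
Only numpy, scipy, OpenCV 4.12 (cv2) and the standard library are available. Lean on these libraries where they do the work, as an engineer would, in place of code of your own. Each camera call takes 0.05 s, during which the arm holds its last target.

## Working session

There is one attempt and no reset: what is moved stays moved. The work goes in short steps, Python scripts to look and compute and a tool call to move; the robot and the scene stay as the last step left them, time stands still between calls to the robot, and variables do not carry over. Pictures are saved under pics/ and viewed, and the job is handed in when it is done.

Besides the shell and the picture viewer there is one more tool, called after "Call:" by a JSON object that holds its "name" and its "arguments", one argument or row to a line. drive_tool: Moves the arm, as the interface text tells. Its arguments: {"type":"object","properties":{"series":{"type":"array","items":{"type":"object","properties":{"x":{"type":"number"},"y":{"type":"number"},"z":{"type":"number"},"ax":{"type":"number"},"ay":{"type":"number"},"az":{"type":"number"}}}},"hand":{"type":"number"}},"required":["series"]}

```bash
mkdir -p pics; ls
python3 - <<'E'
from plant import sensors,cams,manip
import cv2,numpy as np
np.set_printoptions(precision=4,suppress=True)
print(sensors.state(), manip.pinch_z)
for n in ["scene","side","wrist"]:
    f=cams.grab_frame(n); cv2.imwrite(f"pics/a_{n}.png",f["img"]); print(n,f["camera_matrix"],f["cam_to_world"])
E
```

```text
pics
{'time': 0.0, 'joint_pos': array([-1.409 ,  0.0534,  1.6143,  0.    ,  1.476 , -0.119 ]), 'joint_vel': array([ 0.0014, -0.    ,  0.    , -0.0001, -0.0001, -0.0001]), 'joint_efforts': array([  0.0008, -39.3678, -37.0175,  -0.    ,   0.007 ,   0.    ]), 'tool_pos': array([ 0.1731, -0.5999,  0.2301]), 'tool_rot': array([-0.0982, -0.7001, -0.0997,  0.7002]), 'contact_force': array([ 0.3377, -0.3473,  0.02  ]), 'ft_torque': array([0.0481, 0.0568, 0.001 ]), 'gripper_width': 0.9990080442486766} -0.0187
scene [[447.944    0.     273.7382]
 [  0.     447.944  206.289 ]
 [  0.       0.       1.    ]] [[-0.6473 -0.5307  0.5472 -0.0629]
 [-0.7622  0.4552 -0.4602  0.5565]
 [-0.0048 -0.715  -0.6991  0.8145]
 [ 0.      0.      0.      1.    ]]
side [[384.0268   0.     287.5347]
 [  0.     384.0268 206.1636]
 [  0.       0.       1.    ]] [[ 0.9984  0.0299 -0.0479  0.5455]
 [ 0.0565 -0.5524  0.8316 -0.8901]
 [-0.0016 -0.833  -0.5532  0.7076]
 [ 0.      0.      0.      1.    ]]
wrist [[344.7649   0.     279.7372]
 [  0.     344.7649 207.1237]
 [  0.       0.       1.    ]] [[ 0.2773 -0.9143 -0.2953  0.2494]
 [-0.9608 -0.2647 -0.0828 -0.5786]
 [-0.0024  0.3067 -0.9518  0.3713]
 [ 0.      0.      0.      1.    ]]
```

View pics/a_scene.png

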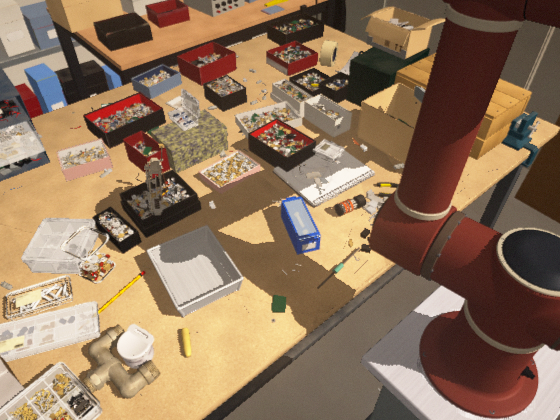

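View pics/a_side.png

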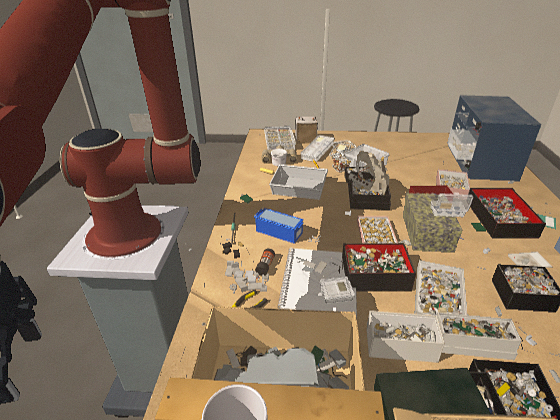

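The scene view shows the blue box at (300,224), the tray at (195,270), the marker at (186,342), the bit tube at (350,204) and the pliers near (385,190). I'll enlarge and measure these.

Run:
```python
import cv2,numpy as np
a=cv2.imread("pics/a_scene.png");b=cv2.imread("pics/a_side.png")
cv2.imwrite("pics/b1.png",cv2.resize(a[170:330,140:400],None,fx=3,fy=3,interpolation=cv2.INTER_CUBIC))
cv2.imwrite("pics/b2.png",cv2.resize(b[150:290,220:380],None,fx=4,fy=4,interpolation=cv2.INTER_CUBIC))
```

```text
(no output)
```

View pics/b1.png

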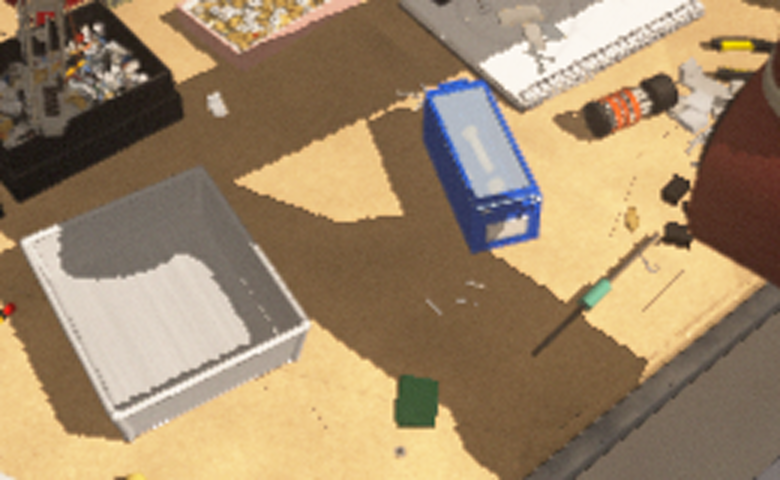

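View pics/b2.png

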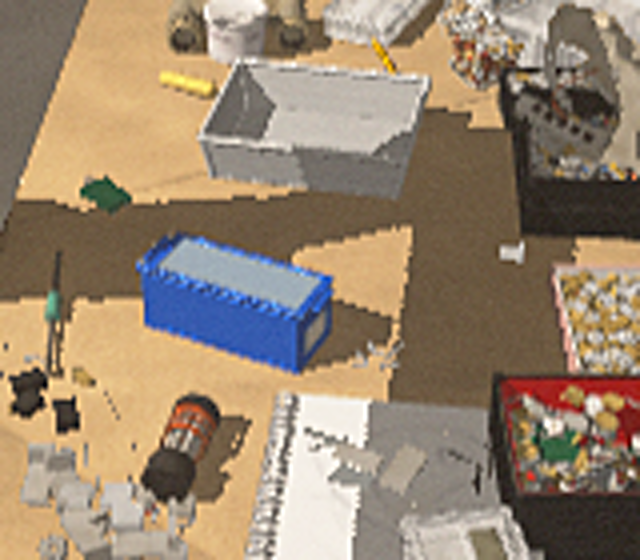

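```bash
cat > h.py <<'E'
import cv2,numpy as np
from plant import sensors,cams
np.set_printoptions(precision=4,suppress=True)
K={"scene":(447.944,273.7382,206.289),"side":(384.0268,287.5347,206.1636)}
def ray(f,u,v):
    K=f["camera_matrix"];T=f["cam_to_world"]
    d=T[:3,:3]@np.linalg.solve(K,[u,v,1.]);return T[:3,3],d
def onz(f,u,v,z):
    o,d=ray(f,u,v);return o+d*(z-o[2])/d[2]
def tri(f1,p1,f2,p2):
    o1,d1=ray(f1,*p1);o2,d2=ray(f2,*p2)
    A=np.stack([d1,-d2],1);t=np.linalg.lstsq(A,o2-o1,rcond=None)[0]
    a=o1+d1*t[0];b=o2+d2*t[1];return (a+b)/2,np.linalg.norm(a-b)
def proj(f,P):
    T=np.linalg.inv(f["cam_to_world"]);p=f["camera_matrix"]@(T[:3,:3]@np.asarray(P)+T[:3,3]);return p[:2]/p[2]
E
python3 - <<'E'
from h import *
s=cams.grab_frame("scene");d=cams.grab_frame("side")
C=lambda x,y:(140+x/3-.33,170+y/3-.33)
D=lambda x,y:(220+x/4-.37,150+y/4-.37)
print("box top scene z.05")
for n,p in dict(farL=(425,92),farR=(487,82),nearR=(541,190),nearL=(472,203)).items(): print(n,onz(s,*C(*p),.05)[:2])
for n,p in dict(nearLbot=(478,251),nearRbot=(540,237)).items(): print(n,onz(s,*C(*p),0)[:2])
print("box top side")
for n,p in dict(farL=(333,275),farR=(298,315),nearR=(143,272),nearL=(175,235)).items(): print(n,onz(d,*D(*p),.05)[:2])
for n,p in dict(nearRbot=(147,325),farRbot=(300,370),farLbot=(328,340)).items(): print(n,onz(d,*D(*p),0)[:2])
print("tray rim scene z.046")
for n,p in dict(a=(203,168),b=(308,323),c=(115,412),d=(22,242)).items(): print(n,onz(s,*C(*p),.046)[:2])
print("tray rim side")
for n,p in dict(a=(430,78),b=(402,168),c=(203,137),d=(240,60)).items(): print(n,onz(d,*D(*p),.046)[:2])
hsv=cv2.cvtColor(s["img"],cv2.COLOR_BGR2HSV)
for nm,p in dict(marker=(186,342),tube1=(336,212),tube2=(364,200),pliers=(385,185)).items(): print(nm,onz(s,*p,.01)[:2])
print(sensors.state()["time"])
E
```

```text
box top scene z.05
farL [0.5392 0.0253]
farR [ 0.5148 -0.0217]
nearR [0.3992 0.0294]
nearL [0.4238 0.0785]
nearLbot [0.4155 0.0776]
nearRbot [0.3942 0.0307]
box top side
farL [0.5375 0.0357]
farR [ 0.5137 -0.0148]
nearR [0.3969 0.0319]
nearL [0.4152 0.0821]
nearRbot [0.3974 0.033 ]
farRbot [ 0.5156 -0.0148]
farLbot [0.5351 0.0219]
tray rim scene z.046
a [0.5905 0.2114]
b [0.4181 0.2399]
c [0.4437 0.382 ]
d [0.6156 0.3566]
tray rim side
a [0.6184 0.3556]
b [0.5907 0.1968]
c [0.422  0.2385]
d [0.443  0.3816]
marker [0.3884 0.4043]
tube1 [ 0.4482 -0.0794]
tube2 [ 0.4316 -0.1665]
pliers [ 0.434  -0.2538]
0.25
```

The tray corners from both views agree: centre about (0.517,0.297), x axis yaw about -9°. The box is at about (0.467,0.03), yaw about -23°. I still need to know which end has the hinge, and the arm's kinematics.

View pics/c1.png

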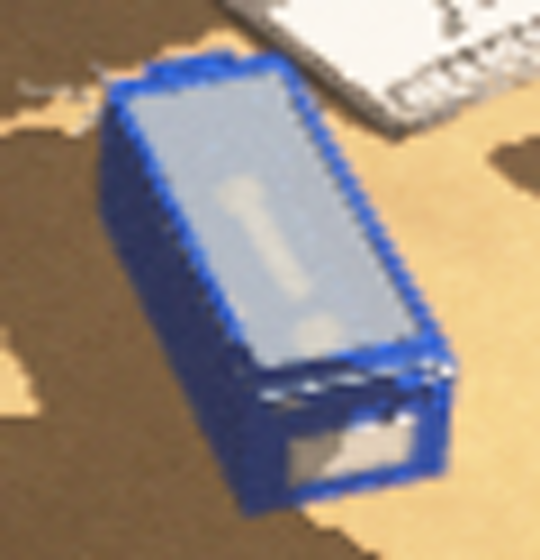

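View pics/c2.png

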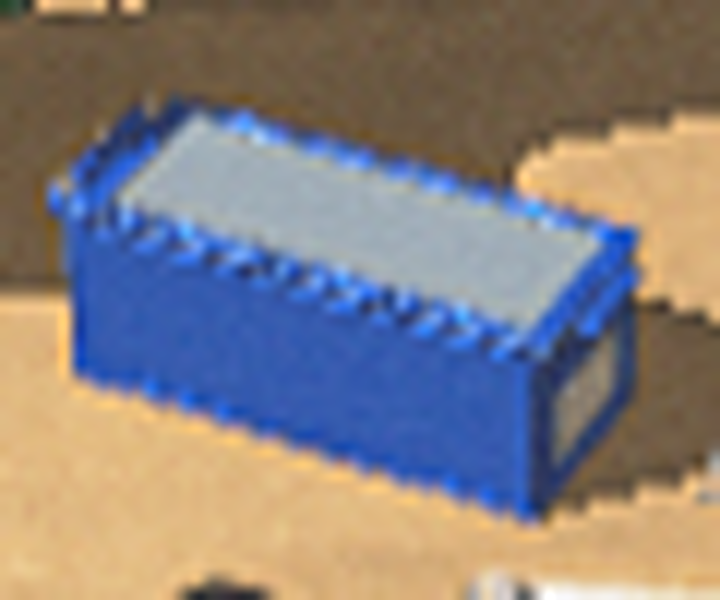

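View pics/a_wrist.png

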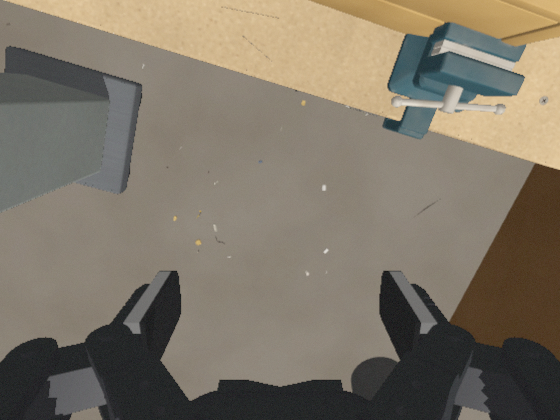

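The thumb tab is at the far end and the metal hinge pin is at the near (robot-side) end. So box +x points away from the robot at yaw about -23°. A vertical grasp would block the lid, so I'll grasp near the hinge end with the tool tilted, body behind the hinge, and turn the box over by spinning about the tool axis. I'll lift and swing in first, logging joint data to fit the kinematics.

Call:
{"name": "drive_tool", "arguments": {
  "series": [
    {"x":-6,"y":-3.2,"z":-3.4,"ax":-7},
    {"x":-6,"y":-3.2,"z":-3.4,"ax":-7},
    {"x":-6,"y":-3.2,"z":-3.4,"ax":-7},
    {"x":-6,"y":-3.2,"z":-3.4,"ax":-7},
    {"x":-6,"y":-3.2,"z":-3.4,"ax":-7}
  ],
  "hand": 1
}}

```text
schema error: expected keys x, y, z, ax, ay, az
```

```bash
cat > g.py <<'E'
from h import *
import json,os
from scipy.spatial.transform import Rotation as R
def st(log=True):
    s=sensors.state();q=s['tool_rot'];r=R.from_quat([q[1],q[2],q[3],q[0]])
    if log:
        with open('log.txt','a') as f:f.write(json.dumps([list(s['joint_pos']),list(s['tool_pos']),list(r.as_quat())])+"\n")
    return s,np.array(s['tool_pos']),r
BY=np.deg2rad(-23.)
def Rt(alpha,yaw=BY,spin=0):
    # tool x leaning by alpha from straight down toward yaw; tool y = horizontal left of yaw; then spin about tool x
    a=np.deg2rad(alpha);b=np.array([np.cos(yaw),np.sin(yaw),0]);z=np.array([0,0,1.])
    x=np.sin(a)*b-np.cos(a)*z;y=np.cross(z,b);return R.from_matrix(np.stack([x,y,np.cross(x,y)],1))*R.from_euler('x',spin,degrees=True)
def go(pos,rot):
    s,p,r=st();d=r.inv().apply(np.asarray(pos)-p)/.025;w=np.rad2deg((r.inv()*rot).as_rotvec())/5
    print("t",round(s['time'],2),"tcp",p,"q",s['joint_pos'],"F",s['contact_force'],"w",round(s['gripper_width'],3))
    print("shift",d.round(2),"turn",w.round(2))
E
python3 - <<'E'
from g import *
go([.40,.0,.40],Rt(0))
E
```

```text
t 0.35 tcp [ 0.1732 -0.6004  0.231 ] q [-1.409   0.0529  1.6132 -0.      1.476  -0.119 ] F [-0.4751  0.0689  0.1644] w 0.999
shift [ -6.75 -20.56 -15.37] turn [-28.18  -0.01   0.  ]
```

All six keys are needed.

Call:
{"name": "drive_tool", "arguments": {
  "series": [
    {"x":-6,"y":-3.2,"z":-3.4,"ax":-7,"ay":0,"az":0},
    {"x":-6,"y":-3.2,"z":-3.4,"ax":-7,"ay":0,"az":0},
    {"x":-6,"y":-3.2,"z":-3.4,"ax":-7,"ay":0,"az":0},
    {"x":-6,"y":-3.2,"z":-3.4,"ax":-7,"ay":0,"az":0},
    {"x":-6,"y":-3.2,"z":-3.4,"ax":-7,"ay":0,"az":0}
  ],
  "hand": 1
}}

```text
time: 0.77
tool_pos: [0.234, -0.499, 0.3865]
tool_rot: [-0.309, -0.637, -0.305, 0.637]
contact_force: [0.4, -0.9, 1.6]
gripper_width: 1.0
```

Run:
```python
from g import *
go([.38,.0,.40],Rt(0))
```

```text
t 0.77 tcp [ 0.234  -0.499   0.3865] q [-1.2676 -0.1719  1.5742  0.0006  1.7332 -0.5956] F [ 0.3664 -0.8706  1.57  ] w 1.0
shift [ -0.64  -7.85 -19.25] turn [-21.1    0.08  -0.01]
```

Call:
{"name": "drive_tool", "arguments": {
  "series": [
    {"x":-0.6,"y":-7.8,"z":-19.2,"ax":-14,"ay":0,"az":0},
    {"x":-0.6,"y":-7.8,"z":-19.2,"ax":-14,"ay":0,"az":0},
    {"x":-0.6,"y":-7.8,"z":-19.2,"ax":-14,"ay":0,"az":0},
    {"x":-0.6,"y":-7.8,"z":-19.2,"ax":-14,"ay":0,"az":0},
    {"x":-0.6,"y":-7.8,"z":-19.2,"ax":-14,"ay":0,"az":0}
  ]
}}

```text
time: 1.18
tool_pos: [0.2929, -0.2989, 0.3875]
tool_rot: [0.488, 0.512, 0.487, -0.512]
contact_force: [1.3, 0.4, 0.4]
gripper_width: 1.007
```

Run:
```python
from g import *
go([.38,.0,.40],Rt(0))
```

```text
t 1.18 tcp [ 0.2929 -0.2989  0.3875] q [-0.9739 -0.497   1.8243  0.0002  1.8136 -0.925 ] F [1.267  0.4296 0.4127] w 1.007
shift [ -0.5    2.9  -12.11] turn [-13.96   0.01  -0.  ]
```

Call:
{"name": "drive_tool", "arguments": {
  "series": [
    {"x":-0.5,"y":2.9,"z":-12,"ax":-14,"ay":0,"az":0},
    {"x":-0.5,"y":2.9,"z":-12,"ax":-14,"ay":0,"az":0},
    {"x":-0.5,"y":2.9,"z":-12,"ax":-14,"ay":0,"az":0},
    {"x":-0.5,"y":2.9,"z":-12,"ax":-14,"ay":0,"az":0},
    {"x":-0.5,"y":2.9,"z":-12,"ax":-14,"ay":0,"az":0}
  ]
}}

```text
time: 1.6
tool_pos: [0.3525, -0.0994, 0.3962]
tool_rot: [0.622, 0.337, 0.621, -0.337]
contact_force: [1.8, 0.6, 0.2]
gripper_width: 0.999
```

Run:
```python
from g import *
go([.36,.05,.30],Rt(30))
f=cams.grab_frame("wrist");cv2.imwrite("pics/d_wrist.png",f["img"])
```

```text
t 1.6 tcp [ 0.3525 -0.0994  0.3962] q [-0.4789 -0.6323  1.8951  0.0001  1.8772 -1.0551] F [1.7651 0.5616 0.162 ] w 0.999
shift [ 3.84  3.5  -4.85] turn [-6.64 -5.8   1.77]
```

View pics/d_wrist.png

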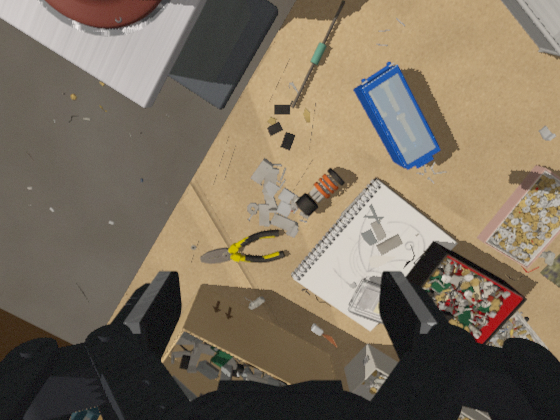

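The wrist view shows the box at (398,117), with the small tab at the lower end (425,160) and the full-width hinge at (378,72). That confirms the hinge is at the robot side. Next I'll measure from this view and fit the kinematics.

```bash
cat > kin.py <<'E'
from g import *
from scipy.optimize import least_squares
def fk(q,P):
    a1,b,h,a2,L1,e,L2,L,sg=P
    r1=R.from_euler('z',q[0]);r2=R.from_euler('y',q[1]);r3=R.from_euler('y',q[2])
    p=np.array([a1,b,h])+r2.apply(np.array([a2,0,L1])+r3.apply(np.array([e,0,L2])+(R.from_euler('z',sg*q[3])*R.from_euler('y',q[4])).apply([0,0,L])))
    rr=r1*r2*r3*R.from_euler('z',sg*q[3])*R.from_euler('y',q[4])*R.from_euler('z',q[5])
    # flange z = tool x
    M=np.array([[0,1,0],[0,0,1],[1,0,0]]).astype(float) # columns: tool axes in flange: toolx=z, tooly=x, toolz=y
    return r1.apply(p),rr*R.from_matrix(M)
def data(): return [[np.array(v) for v in json.loads(l)] for l in open('log.txt')]
def fit(sg):
    D=data();P0=[0,.07,.3,0,.45,0,.45,.25]
    f=lambda P:np.concatenate([fk(q,[*P,sg])[0]-p for q,p,_ in D]+[1e-4*np.array(P-np.array(P0))])
    s=least_squares(f,P0);return [*s.x,sg],np.abs(s.fun[:-8]).max()
E
python3 - <<'E'
from kin import *
f=cams.grab_frame("wrist")
im=f["img"];cv2.imwrite("pics/d2.png",cv2.resize(im[50:180,340:455],None,fx=5,fy=4.6,interpolation=cv2.INTER_CUBIC))
P,e=fit(1);print(np.array(P),e)
for q,p,r in data(): 
    pp,rr=fk(q,P);print((pp-p),(R.from_quat(r).inv()*rr).magnitude())
hsv=cv2.cvtColor(im,cv2.COLOR_BGR2HSV);m=cv2.inRange(hsv,(100,140,40),(130,255,255));m[:40]=0;m[200:]=0
c=max(cv2.findContours(m,0,2)[0],key=cv2.contourArea);rc=cv2.minAreaRect(c);bp=cv2.boxPoints(rc);print(bp);print([onz(f,*b,.045) for b in bp])
E
```

```text
[-0.      0.0742  0.2383 -0.      0.4264  0.0957  0.6099  0.2798  1.    ] 1.6733995811257785e-07
[-0. -0.  0.] 3.141592653589793
[ 0.  0. -0.] 3.141592653589793
[-0.  0. -0.] 3.1415926535897927
[ 0. -0.  0.] 3.1415926535897927
[[346.0359  88.9489]
 [388.9496  65.7891]
 [438.8981 158.3407]
 [395.9844 181.5005]]
[array([0.3818, 0.032 , 0.045 ]), array([0.4114, 0.0872, 0.045 ]), array([0.5504, 0.0317, 0.045 ]), array([ 0.521 , -0.0293,  0.045 ])]
```

View pics/d2.png

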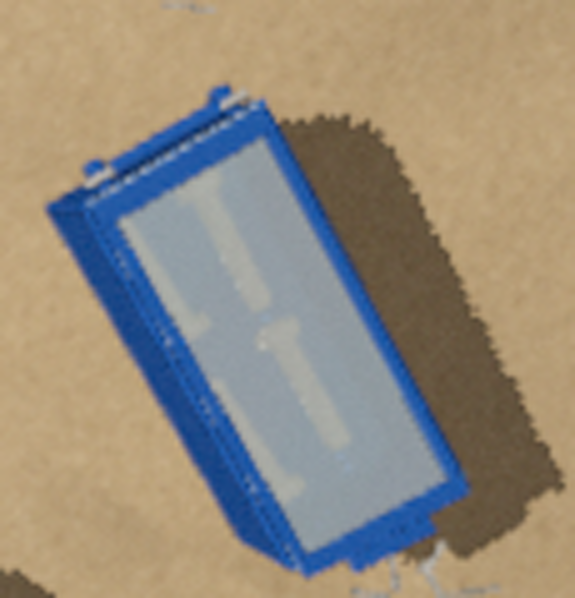

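```bash
sed -i 's/\[\[0,1,0\],\[0,0,1\],\[1,0,0\]\]/[[0,-1,0],[0,0,-1],[1,0,0]]/' kin.py
python3 - <<'E'
from kin import *
f=cams.grab_frame("wrist")
C=lambda x,y:(340+x/5-.4,50+y/4.6-.4)
nl,nr,fr,fl=[onz(f,*C(*p),.05)[:2] for p in [(87,203),(265,100),(468,490),(305,574)]]
print(nl,nr,fr,fl);n=(nl+nr)/2;k=(fl+fr)/2;print("near",n,"far",k,"mid",(n+k)/2,"yaw",np.rad2deg(np.arctan2(*(k-n)[::-1])),np.linalg.norm(k-n),np.linalg.norm(nl-nr))
P,e=fit(1)
for q,p,r in data()[-2:]:print((R.from_quat(r).inv()*fk(q,P)[1]).magnitude())
# reach study: IK over targets
lo=np.array([-3.01,-1.01,.06,-1.02,.09,-3.14]);hi=np.array([3.01,2.22,2.58,4.17,2.62,3.14])
def ik(p,r,sg,q0):
    PP=[*P[:8],sg]
    def g(q):
        pp,rr=fk(q,PP);return np.concatenate([(pp-p)*5,(rr.inv()*r).as_rotvec()])
    s=least_squares(g,np.clip(q0,lo+.01,hi-.01),bounds=(lo,hi));return s.x,np.linalg.norm(s.fun)
q0=sensors.state()['joint_pos']
mid=(n+k)/2;b=np.array([np.cos(BY),np.sin(BY)])
for sg in (1,-1):
  for al in (30,45,60):
    for off in (.03,.04,.045):
      gp=np.array([*(mid-off*b),.03]);r=Rt(al);tcp=gp+r.apply([.019,0,0])
      q,e=ik(tcp,r,sg,q0);print(sg,al,off,q,e)
E
```

```text
[0.397  0.0295] [0.4191 0.0778] [0.5387 0.0223] [ 0.517  -0.0238]
near [0.408  0.0537] far [ 0.5278 -0.0007] mid [0.4679 0.0265] yaw -24.424978391499153 0.13156807446206265 0.053131731970740635
5.74211813252823e-16
7.32242375526988e-16
1 30 0.03 [ 0.0464 -0.4006  2.4687 -0.3774  0.6279 -0.8661] 5.785860969492131e-11
1 30 0.04 [ 0.0601 -0.4313  2.4887 -0.3808  0.6424 -0.8539] 4.6104736979134394e-09
1 30 0.045 [ 0.0673 -0.447   2.4986 -0.3824  0.65   -0.8477] 3.560961383063241e-08
1 45 0.03 [ 0.1302 -0.4297  2.5744 -0.9381  0.4606 -0.2919] 4.70821094252685e-09
1 45 0.04 [ 0.1572 -0.4425  2.58   -0.9318  0.4951 -0.281 ] 0.015947640957705924
1 45 0.045 [ 0.1728 -0.4449  2.58   -0.9303  0.5153 -0.2721] 0.02680027391121806
1 60 0.03 [ 0.1309 -0.4561  2.58   -1.02    0.4483 -0.2268] 0.21754360361014963
1 60 0.04 [ 0.1671 -0.4602  2.58   -1.02    0.4957 -0.2022] 0.22515289027477564
1 60 0.045 [ 0.1854 -0.4619  2.58   -1.02    0.5193 -0.1897] 0.22931613091694728
-1 30 0.03 [ 0.0464 -0.4006  2.4687  0.3774  0.6279 -0.8661] 8.550537657195278e-11
-1 30 0.04 [ 0.0601 -0.4313  2.4887  0.3808  0.6424 -0.8539] 6.208168128948146e-09
-1 30 0.045 [ 0.0673 -0.447   2.4986  0.3824  0.65   -0.8477] 4.6116523645540093e-08
-1 45 0.03 [ 0.1302 -0.4297  2.5744  0.9381  0.4606 -0.2919] 2.58558672175972e-09
-1 45 0.04 [ 0.1572 -0.4425  2.58    0.9318  0.4951 -0.281 ] 0.015947640957698486
-1 45 0.045 [ 0.1728 -0.4449  2.58    0.9303  0.5153 -0.2721] 0.026800273911214326
-1 60 0.03 [ 0.2531 -0.2385  2.58    1.7503  0.6012  0.5937] 0.05202092040145756
-1 60 0.04 [ 0.2911 -0.2355  2.58    1.7082  0.641   0.5803] 0.07078806053774928
-1 60 0.045 [ 0.3102 -0.2338  2.58    1.6889  0.661   0.5755] 0.0796659260973692
```

The kinematics fit exactly. The wrist view gives box mid (0.468,0.0265), yaw -24.4°, size 131 x 53 mm, close to the earlier views. I'll use (0.467,0.028) at -23.7°. Outward tilt at the box is limited to about 40°, so I'll grasp at 35°, 35 mm from the middle toward the hinge. Next is the pre-grasp approach, which will also show the joint 4 sign.

```bash
sed -i 's/np.deg2rad(-23.)/np.deg2rad(-23.7)/' g.py
cat >> g.py <<'E'
MID=np.array([.467,.028]);BX=np.array([np.cos(BY),np.sin(BY)])
def grasp(al=35,off=.035,z=.03,back=0):
    r=Rt(al);return np.array([*(MID-off*BX),z])+r.apply([.019-back,0,0]),r
E
cat >> kin.py <<'E'
lo=np.array([-3.01,-1.01,.06,-1.02,.09,-3.14]);hi=np.array([3.01,2.22,2.58,4.17,2.62,3.14])
def ik(p,r,sg,q0):
    PP=[*fit(1)[0][:8],sg]
    def g(q):
        pp,rr=fk(q,PP);return np.concatenate([(pp-p)*5,(rr.inv()*r).as_rotvec()])
    s=least_squares(g,np.clip(q0,lo+.01,hi-.01),bounds=(lo,hi));return s.x,np.linalg.norm(s.fun)
E
python3 - <<'E'
from kin import *
q=sensors.state()['joint_pos']
for b in (.2,.12,.06,0):
    p,r=grasp(back=b);print(b,p,*ik(p,r,1,q))
p,r=grasp(back=.12);go(p,r)
E
```

```text
0.2 [0.3399 0.0838 0.1783] [ 0.3806 -1.01    2.5155 -0.4693  1.263  -0.703 ] 0.0625847850672112
0.12 [0.3819 0.0654 0.1127] [ 0.2282 -0.9055  2.58   -0.4213  1.0063 -0.7833] 0.00979293555076875
0.06 [0.4134 0.0515 0.0636] [ 0.1525 -0.6932  2.5673 -0.4498  0.786  -0.762 ] 2.646764713629771e-09
0 [0.4449 0.0377 0.0144] [ 0.0926 -0.4336  2.5151 -0.5348  0.5771 -0.6837] 4.377296406120963e-12
t 1.75 tcp [ 0.3532 -0.0986  0.3964] q [-0.476  -0.631   1.8939 -0.      1.877  -1.0542] F [-0.313  -0.1452 -0.5725] w 1.004
shift [11.34  4.54 -4.88] turn [-6.43 -6.78  2.02]
```

Run:
```python
from kin import *
q=sensors.state()['joint_pos']
for dz in (.25,.2,.15,.1,.05,0):
    p,r=grasp();p[2]+=dz;print(dz,p,*ik(p,r,1,q))
p,r=grasp();p[2]+=.15;go(p,r)
```

```text
0.25 [0.4449 0.0377 0.2644] [ 0.0925 -0.8141  2.2898 -0.3117  1.1355 -1.0095] 2.088005910448054e-08
0.2 [0.4449 0.0377 0.2144] [ 0.0925 -0.7938  2.3612 -0.3266  1.0485 -0.9771] 6.849276899321456e-11
0.15 [0.4449 0.0377 0.1644] [ 0.0925 -0.7514  2.4224 -0.3487  0.9507 -0.9363] 2.465564667236242e-14
0.1 [0.4449 0.0377 0.1144] [ 0.0925 -0.6805  2.4706 -0.3829  0.8395 -0.8818] 3.220872847948441e-10
0.05 [0.4449 0.0377 0.0644] [ 0.0925 -0.5755  2.5025 -0.4386  0.7139 -0.8038] 1.5981603137465123e-13
0 [0.4449 0.0377 0.0144] [ 0.0925 -0.4335  2.515  -0.5348  0.5771 -0.6837] 4.24517926816924e-12
t 1.75 tcp [ 0.3532 -0.0986  0.3964] q [-0.476  -0.631   1.8939 -0.      1.877  -1.0542] F [-0.313  -0.1452 -0.5725] w 1.004
shift [ 9.28  6.04 -2.57] turn [-6.43 -6.78  2.02]
```

Call:
{"name": "drive_tool", "arguments": {
  "series": [
    {"x":9.28,"y":6.04,"z":-2.57,"ax":-6.43,"ay":-6.78,"az":2.02},
    {"x":9.28,"y":6.04,"z":-2.57,"ax":-6.43,"ay":-6.78,"az":2.02},
    {"x":9.28,"y":6.04,"z":-2.57,"ax":-6.43,"ay":-6.78,"az":2.02},
    {"x":9.28,"y":6.04,"z":-2.57,"ax":-6.43,"ay":-6.78,"az":2.02},
    {"x":9.28,"y":6.04,"z":-2.57,"ax":-6.43,"ay":-6.78,"az":2.02}
  ]
}}

```text
time: 2.17
tool_pos: [0.421, -0.0025, 0.225]
tool_rot: [0.82, 0.16, 0.501, -0.228]
contact_force: [1.3, 0.5, -1.1]
gripper_width: 1.004
```

Run:
```python
from kin import *
p,r=grasp();p[2]+=.1;go(p,r)
f=cams.grab_frame("wrist");cv2.imwrite("pics/e_wrist.png",f["img"])
```

```text
t 2.17 tcp [ 0.421  -0.0025  0.225 ] q [-0.0552 -0.8054  2.3157 -0.2058  1.2121 -1.0231] F [ 1.2892  0.4892 -1.125 ] w 1.004
shift [ 3.99  1.72 -2.05] turn [-1.68 -1.65  0.55]
```

View pics/e_wrist.png

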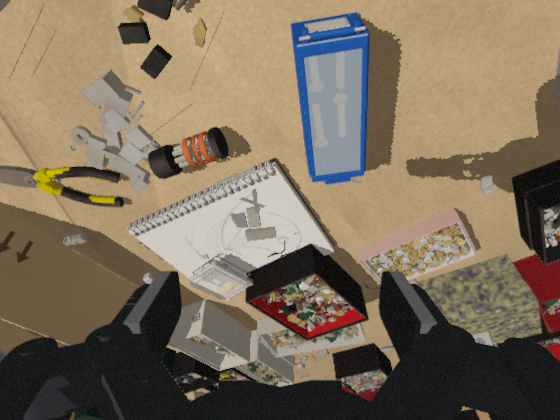

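Run:
```python
from kin import *
P,e=fit(1);print(e,fit(-1)[1])
f=cams.grab_frame("wrist");n=np.array([-BX[1],BX[0]])
for a,b in ((-.065,.028),(-.065,-.028),(.065,.028),(.065,-.028)): print(proj(f,[*(MID+a*BX+b*n),.05]))
```

```text
4.742277348590562e-09 0.03315378611639541
[368.9325  61.7781]
[291.7714  73.4834]
[364.2487 195.4721]
[307.1867 202.415 ]
```

Call:
{"name": "drive_tool", "arguments": {
  "series": [
    {"x":4.0,"y":1.72,"z":-2.05,"ax":-1.68,"ay":-1.65,"az":0.55},
    {"x":4.0,"y":1.72,"z":-2.05,"ax":-1.68,"ay":-1.65,"az":0.55},
    {"x":4.0,"y":1.72,"z":-2.05,"ax":-1.68,"ay":-1.65,"az":0.55},
    {"x":4.0,"y":1.72,"z":-2.05,"ax":-1.68,"ay":-1.65,"az":0.55}
  ]
}}

```text
time: 2.6
tool_pos: [0.4399, 0.0376, 0.1061]
tool_rot: [0.863, 0.094, 0.461, -0.184]
contact_force: [-1.8, -0.5, -1.9]
gripper_width: 0.998
```

Run:
```python
from kin import *
p,r=grasp();p[2]+=0;go(p,r)
f=cams.grab_frame("wrist");n=np.array([-BX[1],BX[0]]);im=f["img"].copy()
for a,b in ((-.065,.028),(-.065,-.028),(.065,-.028),(.065,.028)): 
    u=proj(f,[*(MID+a*BX+b*n),.05]);cv2.circle(im,tuple(int(v) for v in u),3,(0,0,255),-1)
cv2.imwrite("pics/f_wrist.png",im)
```

```text
t 2.6 tcp [0.4399 0.0376 0.1061] q [ 0.0916 -0.6711  2.4745 -0.3767  0.8471 -0.8844] F [-1.8231 -0.5095 -1.8683] w 0.998
shift [ 3.15  0.11 -1.89] turn [ 0.02 -0.23  0.08]
```

View pics/f_wrist.png

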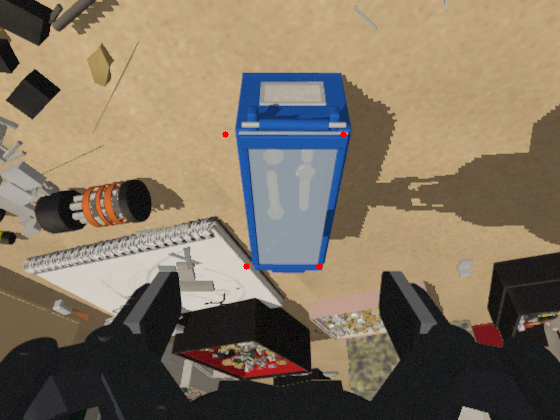

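The predicted corners (red) sit about 9 px, or 4.5 mm, left of the real box rim. I'll shift the estimate by 4 mm along box +y and descend.

```bash
sed -i 's/\[.467,.028\]/[.4688,.0318]/' g.py
python3 - <<'E'
from kin import *
p,r=grasp();go(p,r)
E
```

```text
t 2.65 tcp [0.4423 0.0371 0.1113] q [ 0.0902 -0.6758  2.4695 -0.3761  0.8493 -0.8876] F [-0.3202  0.2623  1.0735] w 1.001
shift [ 3.26  0.25 -2.1 ] turn [ 0.   -0.16  0.06]
```

Call:
{"name": "drive_tool", "arguments": {
  "series": [
    {"x":0.8,"y":0.2,"z":-0.5,"ax":0,"ay":-0.1,"az":0},
    {"x":1.5,"y":0.25,"z":-1.0,"ax":0,"ay":-0.15,"az":0.05},
    {"x":2.1,"y":0.25,"z":-1.4,"ax":0,"ay":-0.15,"az":0.05},
    {"x":2.6,"y":0.25,"z":-1.7,"ax":0,"ay":-0.15,"az":0.05},
    {"x":2.6,"y":0.25,"z":-1.7,"ax":0,"ay":-0.15,"az":0.05}
  ]
}}

```text
time: 3.07
tool_pos: [0.4501, 0.0414, 0.0392]
tool_rot: [0.87, 0.096, 0.448, -0.183]
contact_force: [-1.0, -0.7, -0.1]
gripper_width: 0.997
```

Run:
```python
from kin import *
p,r=grasp();go(p,r)
for n in("wrist","scene"):
    f=cams.grab_frame(n);im=f["img"];cv2.imwrite(f"pics/g_{n}.png",im if n=="wrist" else cv2.resize(im[150:300,220:400],None,fx=4,fy=4))
```

```text
t 3.07 tcp [0.4501 0.0414 0.0392] q [ 0.1041 -0.4855  2.5002 -0.5036  0.6333 -0.7149] F [-1.04   -0.7153 -0.1263] w 0.997
shift [ 0.73 -0.05 -0.68] turn [-0.05  0.1  -0.02]
```

View pics/g_wrist.png

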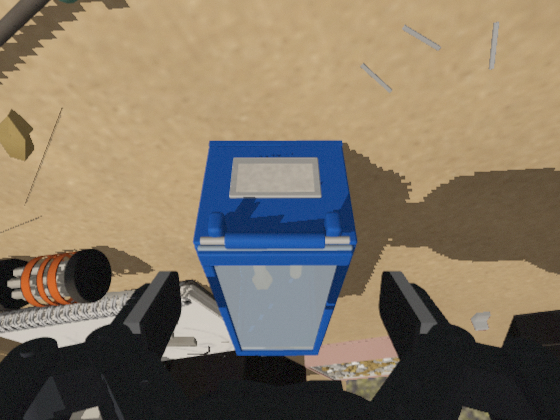

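View pics/g_scene.png

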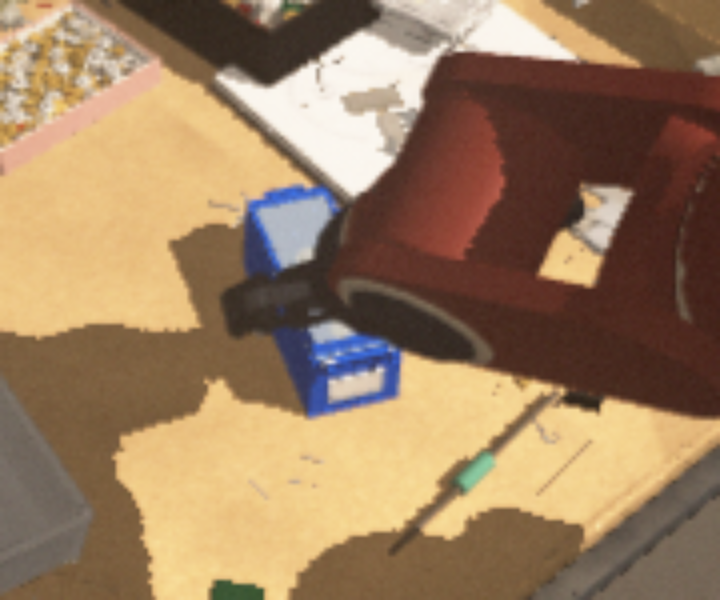

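The box is centred between the fingers (columns 200–355 against finger midline 280). I'll lower the last 25 mm and close.

Call:
{"name": "drive_tool", "arguments": {
  "series": [
    {"x":0.4,"y":-0.05,"z":-0.35,"ax":0,"ay":0,"az":0},
    {"x":0.73,"y":-0.05,"z":-0.68,"ax":0,"ay":0.1,"az":0},
    {"x":0.73,"y":-0.05,"z":-0.68,"ax":0,"ay":0.1,"az":0}
  ]
}}

```text
time: 3.42
tool_pos: [0.4461, 0.043, 0.0143]
tool_rot: [0.868, 0.097, 0.451, -0.181]
contact_force: [0.1, -0.8, 0.0]
gripper_width: 1.0
```

Run:
```python
from kin import *
p,r=grasp();go(p,r)
```

```text
t 3.42 tcp [0.4461 0.043  0.0143] q [ 0.1058 -0.4241  2.5093 -0.5419  0.5765 -0.6636] F [ 0.1083 -0.8245  0.0333] w 1.0
shift [ 0.02 -0.04  0.04] turn [-0.03  0.   -0.05]
```

Call:
{"name": "drive_tool", "arguments": {
  "series": [
    {"x":0,"y":0,"z":0,"ax":0,"ay":0,"az":0},
    {"x":0,"y":0,"z":0,"ax":0,"ay":0,"az":0},
    {"x":0,"y":0,"z":0,"ax":0,"ay":0,"az":0},
    {"x":0,"y":0,"z":0,"ax":0,"ay":0,"az":0},
    {"x":0,"y":0,"z":0,"ax":0,"ay":0,"az":0}
  ],
  "hand": 0.5
}}

```text
time: 3.83
tool_pos: [0.4467, 0.0436, 0.0152]
tool_rot: [0.869, 0.096, 0.451, -0.18]
contact_force: [-2.8, -1.8, 5.4]
gripper_width: 0.644
```

Call:
{"name": "drive_tool", "arguments": {
  "series": [
    {"x":0,"y":0,"z":0,"ax":0,"ay":0,"az":0},
    {"x":0,"y":0,"z":0,"ax":0,"ay":0,"az":0},
    {"x":0,"y":0,"z":0,"ax":0,"ay":0,"az":0},
    {"x":0,"y":0,"z":0,"ax":0,"ay":0,"az":0},
    {"x":0,"y":0,"z":0,"ax":0,"ay":0,"az":0}
  ],
  "hand": 0.0
}}

```text
time: 4.25
tool_pos: [0.4467, 0.0436, 0.0152]
tool_rot: [0.869, 0.096, 0.451, -0.18]
contact_force: [-2.9, -1.0, 5.5]
gripper_width: 0.65
```

Run:
```python
from kin import *
p,r=grasp();go(p,r)
f=cams.grab_frame("wrist");cv2.imwrite("pics/i_wrist.png",f["img"])
# search tip pose: box pitched th nose-down, heading h0; grasp relation fixed (al=35, off .035,z .03)
q0=sensors.state()['joint_pos']
TR=np.array([.517,.2975])
def boxpose(c,yaw,th):  # c: position of box centre (z=.026 in box), returns tcp pose
    # pitch nose-down
    rb=R.from_euler('z',yaw)*R.from_euler('y',th,degrees=True)
    rl=R.from_euler('z',BY).inv()*Rt(35)      # tool in box frame
    gl=np.array([-.035,0,.03-.026])+rl.apply([.019,0,0])
    return np.asarray(c)+rb.apply(gl),rb*rl
P=fit(1)[0]
for yd in range(-180,180,20):
    yaw=np.deg2rad(yd)
    out=[]
    q=q0
    for th in (0,40,80,110,130):
        # mouth faces heading; put centre 45 mm behind tray centre at end
        c=[*(TR-.045*np.array([np.cos(yaw),np.sin(yaw)])),.20]
        p,r=boxpose(c,yaw,th)
        best=None
        for k in range(2):
            qq,e=ik(p,r,1,q if k==0 else [.5,.2,1.6,.5,1.5,0])
            if best is None or e<best[1]-1e-4:best=(qq,e)
        out.append(best);q=best[0]
    print(yd,[round(o[1],3) for o in out],out[0][0].round(2),out[-1][0].round(2))
```

```text
t 4.25 tcp [0.4467 0.0436 0.0152] q [ 0.1074 -0.4253  2.5089 -0.5431  0.5764 -0.6631] F [-2.8929 -0.9646  5.5295] w 0.65
shift [ 0.04 -0.08  0.01] turn [-0.01  0.02 -0.06]
-180 [np.float64(0.0), np.float64(0.0), np.float64(0.0), np.float64(0.256), np.float64(0.0)] [0.29 0.52 1.21 0.18 2.   1.88] [ 0.64 -0.02  2.28  3.94  0.98 -2.16]
-160 [np.float64(0.0), np.float64(0.0), np.float64(0.0), np.float64(0.0), np.float64(0.0)] [0.38 0.57 1.14 0.02 2.04 1.61] [ 0.43 -0.14  2.39  3.26  0.77 -1.66]
-140 [np.float64(0.0), np.float64(0.0), np.float64(0.0), np.float64(0.0), np.float64(0.0)] [ 0.48  0.57  1.14 -0.14  2.03  1.33] [ 0.2  -0.14  2.39  2.49  0.9  -1.08]
-120 [np.float64(0.0), np.float64(0.0), np.float64(0.0), np.float64(0.0), np.float64(0.0)] [ 0.57  0.52  1.21 -0.29  1.96  1.06] [ 0.04 -0.02  2.28  2.02  1.21 -0.8 ]
-100 [np.float64(0.0), np.float64(0.0), np.float64(0.0), np.float64(0.0), np.float64(0.0)] [ 0.66  0.43  1.32 -0.41  1.84  0.81] [-0.03  0.14  2.11  1.73  1.51 -0.69]
-80 [np.float64(0.0), np.float64(0.0), np.float64(0.0), np.float64(0.0), np.float64(0.0)] [ 0.73  0.31 
[... 1360 characters left out ...]
.65  0.67  1.33 -1.02  2.35 -2.46]
100 [np.float64(0.24), np.float64(0.0), np.float64(0.0), np.float64(0.079), np.float64(0.365)] [ 0.07 -0.04  1.83  0.49  1.43 -3.14] [ 0.71  0.54  1.44 -1.02  2.1  -2.51]
120 [np.float64(0.0), np.float64(0.0), np.float64(0.209), np.float64(0.235), np.float64(0.54)] [0.04 0.16 1.66 0.53 1.63 2.61] [ 0.75  0.38  1.57 -1.02  1.83 -2.63]
140 [np.float64(0.0), np.float64(0.0), np.float64(0.006), np.float64(0.376), np.float64(0.705)] [0.11 0.31 1.48 0.44 1.78 2.38] [ 0.72  0.02  1.84 -1.02  1.33  3.14]
160 [np.float64(0.0), np.float64(0.0), np.float64(0.0), np.float64(0.347), np.float64(0.685)] [0.19 0.43 1.32 0.32 1.91 2.14] [ 0.6  -0.31  2.14 -1.02  0.75  2.95]
```

View pics/i_wrist.png

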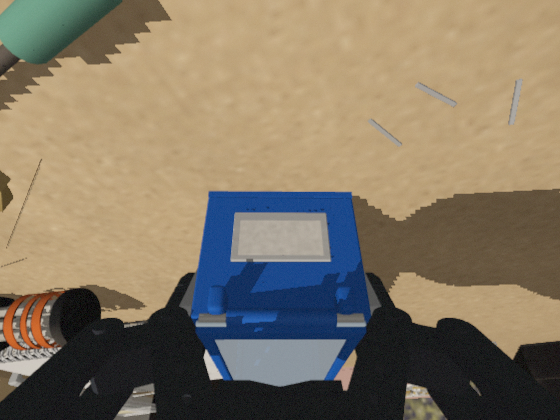

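The box is gripped at 0.65 (55 mm). Heading -80° works for a pure nose-down pitch over the tray, driven mostly by joint 4. I'll lift first.

```bash
cat >> kin.py <<'E'
TR=np.array([.517,.2975]);H=np.deg2rad(-80)
def boxpose(c,yaw,th):
    rb=R.from_euler('z',yaw)*R.from_euler('y',th,degrees=True)
    rl=R.from_euler('z',BY).inv()*Rt(35)
    gl=np.array([-.035,0,.03-.026])+rl.apply([.019,0,0])
    return np.asarray(c)+rb.apply(gl),rb*rl
def tip(th,z=.2,back=.05): return boxpose([*(TR-back*np.array([np.cos(H),np.sin(H)])),z],H,th)
E
python3 - <<'E'
from kin import *
s,p,r=st();go(p+[0,0,.12],r)
E
```

```text
t 4.3 tcp [0.4467 0.0436 0.0152] q [ 0.1074 -0.4253  2.5089 -0.5431  0.5764 -0.6631] F [-1.9889 -0.993   5.1526] w 0.652
shift [-3.93  0.02  2.76] turn [0. 0. 0.]
```

Call:
{"name": "drive_tool", "arguments": {
  "series": [
    {"x":-0.4,"y":0,"z":0.28,"ax":0,"ay":0,"az":0},
    {"x":-1.2,"y":0,"z":0.84,"ax":0,"ay":0,"az":0},
    {"x":-2.2,"y":0,"z":1.54,"ax":0,"ay":0,"az":0},
    {"x":-3.2,"y":0,"z":2.24,"ax":0,"ay":0,"az":0},
    {"x":-4,"y":0,"z":2.8,"ax":0,"ay":0,"az":0}
  ]
}}

```text
time: 4.72
tool_pos: [0.4443, 0.0434, 0.1366]
tool_rot: [0.868, 0.097, 0.452, -0.18]
contact_force: [1.1, 0.5, -3.3]
gripper_width: 0.648
```

Run:
```python
from kin import *
p,r=tip(0);go(p,r);print(p)
f=cams.grab_frame("wrist");cv2.imwrite("pics/j_wrist.png",f["img"])
f=cams.grab_frame("scene");cv2.imwrite("pics/j_scene.png",f["img"])
```

```text
t 4.72 tcp [0.4443 0.0434 0.1366] q [ 0.106  -0.7137  2.4494 -0.3667  0.8924 -0.8956] F [ 1.0588  0.4786 -3.3143] w 0.648
shift [-3.38 12.96 -1.34] turn [ 9.22 -0.05 -6.51]
[0.5041 0.3705 0.1884]
```

View pics/j_scene.png

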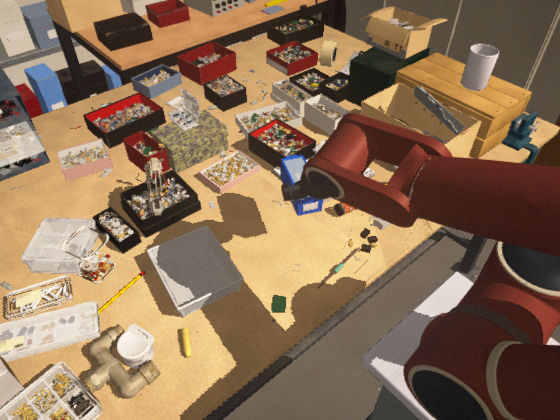

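View pics/j_wrist.png

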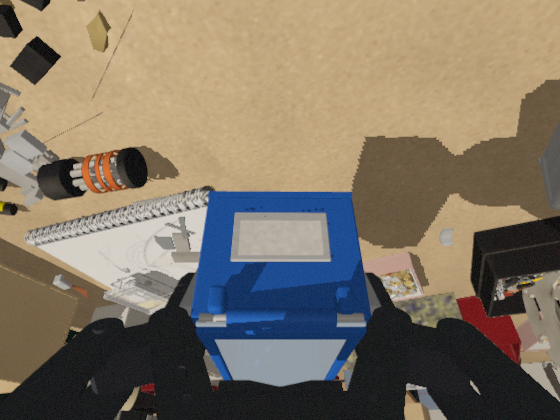

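The box is held firmly (the wrist view hasn't changed) and the lid is shut. Moving it over the tray, still upright.

Call:
{"name": "drive_tool", "arguments": {
  "series": [
    {"x":-0.5,"y":1.0,"z":-0.1,"ax":0.8,"ay":0,"az":-0.5},
    {"x":-1.0,"y":2.4,"z":-0.2,"ax":1.8,"ay":0,"az":-1.25},
    {"x":-3.38,"y":12.96,"z":-1.34,"ax":9.22,"ay":-0.05,"az":-6.51},
    {"x":-3.38,"y":12.96,"z":-1.34,"ax":9.22,"ay":-0.05,"az":-6.51},
    {"x":-3.38,"y":12.96,"z":-1.34,"ax":9.22,"ay":-0.05,"az":-6.51}
  ]
}}

```text
time: 5.23
tool_pos: [0.4668, 0.1869, 0.1584]
tool_rot: [0.803, 0.195, 0.425, -0.371]
contact_force: [1.8, -1.1, -2.5]
gripper_width: 0.648
```

Run:
```python
from kin import *
p,r=tip(0);go(p,r)
```

```text
t 5.23 tcp [0.4668 0.1869 0.1584] q [ 0.5431 -0.2023  2.0635 -0.628   1.2429  0.033 ] F [ 1.8012 -1.0586 -2.4684] w 0.648
shift [-3.61  5.9  -3.13] turn [ 5.03 -0.13 -3.44]
```

Call:
{"name": "drive_tool", "arguments": {
  "series": [
    {"x":-3.61,"y":5.9,"z":-3.13,"ax":5.03,"ay":-0.13,"az":-3.44},
    {"x":-3.61,"y":5.9,"z":-3.13,"ax":5.03,"ay":-0.13,"az":-3.44},
    {"x":-3.61,"y":5.9,"z":-3.13,"ax":5.03,"ay":-0.13,"az":-3.44},
    {"x":-3.61,"y":5.9,"z":-3.13,"ax":5.03,"ay":-0.13,"az":-3.44},
    {"x":-3.61,"y":5.9,"z":-3.13,"ax":5.03,"ay":-0.13,"az":-3.44}
  ]
}}

```text
time: 5.65
tool_pos: [0.5057, 0.3745, 0.188]
tool_rot: [0.681, 0.297, 0.355, -0.568]
contact_force: [0.4, -1.0, -3.1]
gripper_width: 0.646
```

Run:
```python
from kin import *
p,r=tip(0);go(p,r)
f=cams.grab_frame("scene");cv2.imwrite("pics/k_scene.png",f["img"])
f=cams.grab_frame("side");cv2.imwrite("pics/k_side.png",f["img"])
s,p,r=st();print(s['time'],p)
for th in range(15,91,15):
    P_,r_=tip(th); print(th,(r.inv().apply(P_-p)/.025).round(2),(np.rad2deg((r.inv()*r_).as_rotvec())/5).round(2))
```

```text
t 5.65 tcp [0.5057 0.3745 0.188 ] q [ 0.7355  0.3232  1.4649 -0.5112  1.688   0.5832] F [ 0.4257 -0.9668 -3.0972] w 0.646
shift [ 0.07 -0.09  0.13] turn [ 0.04 -0.03 -0.04]
5.75 [0.5058 0.3741 0.1885]
15 [-0.19 -0.09  0.19] [ 0.09  2.97 -0.07]
30 [-0.43 -0.09  0.33] [ 0.09  5.97 -0.05]
45 [-0.62 -0.09  0.54] [ 0.1   8.97 -0.04]
60 [-0.75 -0.09  0.78] [ 0.11 11.97 -0.03]
75 [-0.82 -0.09  1.05] [ 0.11 14.97 -0.02]
90 [-0.81 -0.09  1.33] [ 0.12 17.97 -0.  ]
```

View pics/k_scene.png

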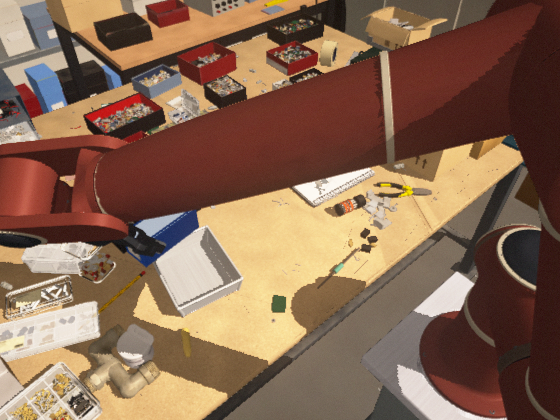

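View pics/k_side.png

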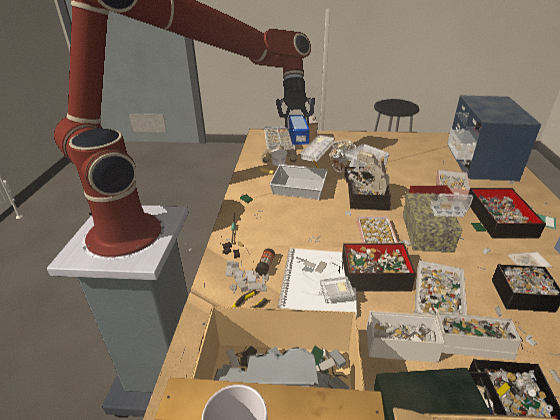

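The box is upright above the tray's left side, lid shut, tool above and behind it. Starting the nose-down pitch.

Call:
{"name": "drive_tool", "arguments": {
  "series": [
    {"x":0,"y":-0.05,"z":0.15,"ax":0.05,"ay":1.0,"az":-0.03},
    {"x":-0.17,"y":-0.09,"z":0.18,"ax":0.09,"ay":2.4,"az":-0.06},
    {"x":-0.27,"y":-0.09,"z":0.23,"ax":0.09,"ay":3.8,"az":-0.06},
    {"x":-0.38,"y":-0.09,"z":0.3,"ax":0.09,"ay":5.2,"az":-0.05},
    {"x":-0.5,"y":-0.09,"z":0.4,"ax":0.1,"ay":6.6,"az":-0.05}
  ]
}}

```text
time: 6.17
tool_pos: [0.5019, 0.3685, 0.2063]
tool_rot: [0.549, 0.449, 0.533, -0.462]
contact_force: [0.4, -0.4, -4.2]
gripper_width: 0.65
```

```bash
cat > t.py <<'E'
from kin import *
import sys
a=[float(v) for v in sys.argv[1:]]
z=a[0];bk=a[1]
s,p,r=st();print(round(s['time'],2),p,s['joint_pos'],s['contact_force'],round(s['gripper_width'],3))
rl=R.from_euler('z',BY).inv()*Rt(35);m=(r*rl.inv()).as_matrix();print("box z dir",m[:,2],"x dir",m[:,0])
for th in a[2:]:
    P_,r_=tip(th,z,bk); print(th,(r.inv().apply(P_-p)/.025).round(2),(np.rad2deg((r.inv()*r_).as_rotvec())/5).round(2),ik(P_,r_,1,s['joint_pos'])[1].round(4))
E
python3 t.py .2 .05 40 47 54 61 68
```

```text
6.17 [0.5019 0.3685 0.2063] [ 0.526   0.0714  1.6357 -0.0272  1.4438  0.3581] [ 0.3577 -0.4081 -4.2497] 0.65
box z dir [ 0.0932 -0.542   0.8352] x dir [ 0.1429 -0.8229 -0.55  ]
40.0 [-0.02  0.1  -0.14] [-0.04  1.33 -0.01] 0.0
47.0 [-0.14  0.1  -0.09] [-0.03  2.73 -0.01] 0.0
54.0 [-0.26  0.1  -0.03] [-0.03  4.13 -0.01] 0.0
61.0 [-0.37  0.1   0.04] [-0.03  5.53 -0.02] 0.0
68.0 [-0.47  0.1   0.12] [-0.03  6.93 -0.02] 0.0
```

Call:
{"name": "drive_tool", "arguments": {
  "series": [
    {"x":-0.02,"y":0.1,"z":-0.14,"ax":-0.04,"ay":1.33,"az":-0.01},
    {"x":-0.14,"y":0.1,"z":-0.09,"ax":-0.03,"ay":2.73,"az":-0.01},
    {"x":-0.26,"y":0.1,"z":-0.03,"ax":-0.03,"ay":4.13,"az":-0.01},
    {"x":-0.37,"y":0.1,"z":0.04,"ax":-0.03,"ay":5.53,"az":-0.02},
    {"x":-0.47,"y":0.1,"z":0.12,"ax":-0.03,"ay":6.93,"az":-0.02}
  ]
}}

```text
time: 6.58
tool_pos: [0.505, 0.3654, 0.2182]
tool_rot: [0.366, 0.565, 0.673, -0.307]
contact_force: [0.4, -1.1, -3.6]
gripper_width: 0.65
```

```bash
python3 t.py .2 .05 73 79 85 91 97
python3 - <<'E'
from h import *
f=cams.grab_frame("side");cv2.imwrite("pics/l_side.png",cv2.resize(f["img"][60:240,200:420],None,fx=3,fy=3))
E
```

```text
6.58 [0.505  0.3654 0.2182] [ 0.2559 -0.0273  1.792   0.5869  1.3631 -0.0374] [ 0.4141 -1.1148 -3.6402] 0.65
box z dir [ 0.1593 -0.913   0.3755] x dir [ 0.0647 -0.3699 -0.9268]
73.0 [-0.07  0.   -0.  ] [-0.01  1.01 -0.01] 0.0
79.0 [-0.17  0.    0.03] [-0.01  2.21 -0.01] 0.0
85.0 [-0.28  0.    0.07] [-0.01  3.41 -0.01] 0.0
91.0 [-0.37  0.    0.13] [-0.01  4.61 -0.02] 0.0
97.0 [-0.46  0.    0.19] [-0.01  5.81 -0.02] 0.0
```

View pics/l_side.png

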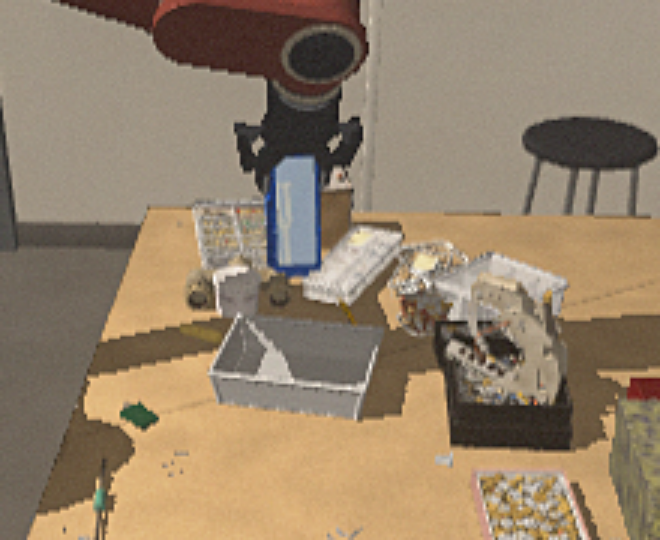

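The box is nose-down over the tray with its lid still shut. I'll carry on past 90°.

Call:
{"name": "drive_tool", "arguments": {
  "series": [
    {"x":-0.07,"y":0,"z":0,"ax":0,"ay":1.0,"az":0},
    {"x":-0.17,"y":0,"z":0.03,"ax":0,"ay":2.2,"az":0},
    {"x":-0.28,"y":0,"z":0.07,"ax":0,"ay":3.4,"az":0},
    {"x":-0.37,"y":0,"z":0.13,"ax":0,"ay":4.6,"az":0},
    {"x":-0.46,"y":0,"z":0.19,"ax":0,"ay":5.8,"az":0}
  ]
}}

```text
time: 7.05
tool_pos: [0.5066, 0.3556, 0.2246]
tool_rot: [0.186, 0.624, 0.743, -0.158]
contact_force: [0.1, 0.1, -4.8]
gripper_width: 0.647
```

```bash
python3 t.py .195 .05 102 108 114 120 126
python3 - <<'E'
from h import *
f=cams.grab_frame("side");cv2.imwrite("pics/m_side.png",cv2.resize(f["img"][60:240,200:420],None,fx=3,fy=3))
E
```

```text
7.05 [0.5066 0.3556 0.2246] [ 0.0704  0.0474  1.8883  1.0745  1.487  -0.3678] [ 0.1464  0.0561 -4.8078] 0.647
box z dir [ 0.1708 -0.9782 -0.1178] x dir [-0.022   0.1157 -0.993 ]
102.0 [-0.03  0.01  0.18] [-0.03  1.05 -0.01] 0.0
108.0 [-0.13  0.01  0.21] [-0.03  2.25 -0.01] 0.0
114.0 [-0.24  0.01  0.26] [-0.02  3.45 -0.01] 0.0
120.0 [-0.33  0.01  0.31] [-0.02  4.65 -0.01] 0.0
126.0 [-0.43  0.01  0.38] [-0.02  5.85 -0.01] 0.0
```

View pics/m_side.png

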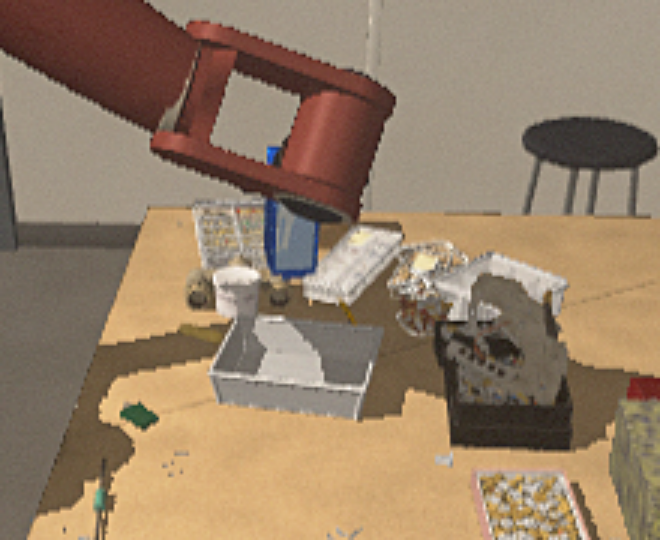

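Call:
{"name": "drive_tool", "arguments": {
  "series": [
    {"x":-0.03,"y":0,"z":0.18,"ax":0,"ay":1.05,"az":0},
    {"x":-0.13,"y":0,"z":0.21,"ax":0,"ay":2.25,"az":0},
    {"x":-0.24,"y":0,"z":0.26,"ax":0,"ay":3.45,"az":0},
    {"x":-0.33,"y":0,"z":0.31,"ax":0,"ay":4.65,"az":0},
    {"x":-0.43,"y":0,"z":0.38,"ax":0,"ay":5.85,"az":0}
  ]
}}

```text
time: 7.52
tool_pos: [0.5092, 0.3429, 0.2222]
tool_rot: [-0.007, 0.643, 0.766, 0.005]
contact_force: [-0.3, 0.2, -2.3]
gripper_width: 0.646
```

```bash
python3 t.py .195 .05 130 135 140
python3 - <<'E'
from h import *
f=cams.grab_frame("side");cv2.imwrite("pics/n_side.png",cv2.resize(f["img"][60:240,200:420],None,fx=3,fy=3))
f=cams.grab_frame("scene");cv2.imwrite("pics/n_scene.png",cv2.resize(f["img"][150:350,80:340],None,fx=3,fy=3))
E
```

```text
7.52 [0.5092 0.3429 0.2222] [-0.0116  0.2733  1.9148  1.4757  1.7325 -0.6213] [-0.3454  0.1759 -2.3033] 0.646
box z dir [ 0.1397 -0.7973 -0.5873] x dir [-0.104   0.578  -0.8094]
130.0 [-0.11 -0.01  0.05] [-0.03  0.81  0.  ] 0.0
135.0 [-0.2  -0.01  0.08] [-0.03  1.81  0.  ] 0.0
140.0 [-0.29 -0.01  0.11] [-0.03  2.81  0.  ] 0.0
```

View pics/n_side.png

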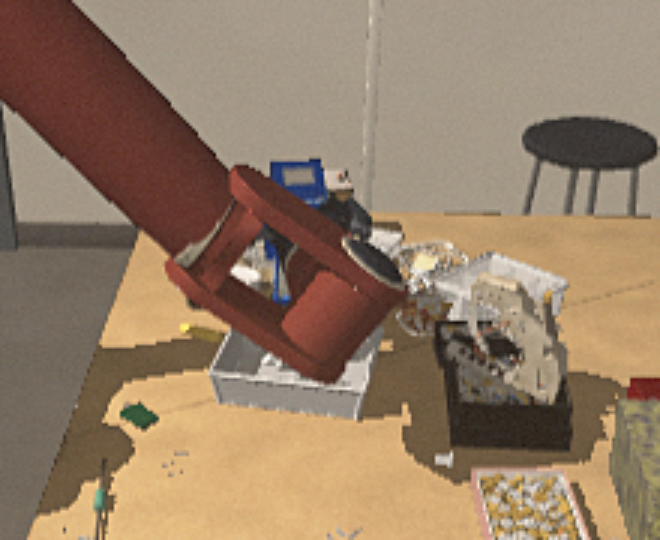

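View pics/n_scene.png

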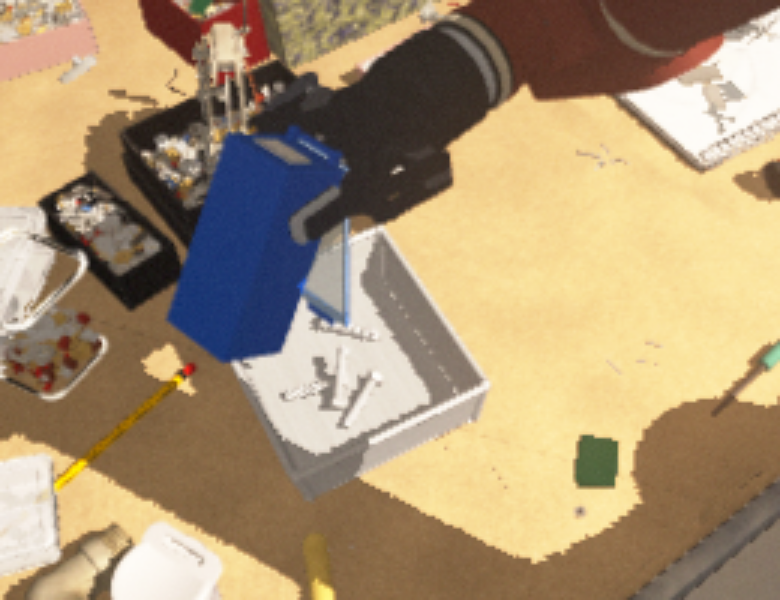

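All four bolts lie in the tray (crop pixels (345,330), (340,370), (305,390) and (360,398)), and the lid hangs open. I'll tip a little further to make sure the box is empty, and raise it slightly.

Call:
{"name": "drive_tool", "arguments": {
  "series": [
    {"x":-0.11,"y":0,"z":0.05,"ax":0,"ay":0.8,"az":0},
    {"x":-0.2,"y":0,"z":0.08,"ax":0,"ay":1.8,"az":0},
    {"x":-0.29,"y":0,"z":0.11,"ax":0,"ay":2.8,"az":0},
    {"x":-0.29,"y":0,"z":0.11,"ax":0,"ay":2.8,"az":0},
    {"x":-0.29,"y":0,"z":0.11,"ax":0,"ay":2.8,"az":0}
  ]
}}

```text
time: 8.03
tool_pos: [0.5105, 0.3368, 0.2198]
tool_rot: [-0.099, 0.637, 0.76, 0.081]
contact_force: [-0.1, 0.9, -1.5]
gripper_width: 0.648
```

```bash
python3 t.py .205 .05 135 128 121 114 107
python3 - <<'E'
from h import *
f=cams.grab_frame("wrist");cv2.imwrite("pics/o_wrist.png",f["img"])
f=cams.grab_frame("scene");cv2.imwrite("pics/o_scene.png",cv2.resize(f["img"][150:350,80:340],None,fx=3,fy=3))
E
```

```text
8.03 [0.5105 0.3368 0.2198] [-0.0064  0.4091  1.8977  1.6446  1.8762 -0.699 ] [-0.0705  0.936  -1.464 ] 0.648
box z dir [ 0.1123 -0.6368 -0.7628] x dir [-0.1353  0.7507 -0.6467]
135.0 [ 0.16 -0.02 -0.39] [-0.03 -0.94  0.02] 0.0
128.0 [ 0.29 -0.02 -0.39] [-0.02 -2.34  0.02] 0.0
121.0 [ 0.42 -0.02 -0.38] [-0.02 -3.74  0.02] 0.0
114.0 [ 0.54 -0.02 -0.35] [-0.02 -5.14  0.02] 0.0
107.0 [ 0.67 -0.02 -0.3 ] [-0.02 -6.54  0.03] 0.0
```

View pics/o_wrist.png

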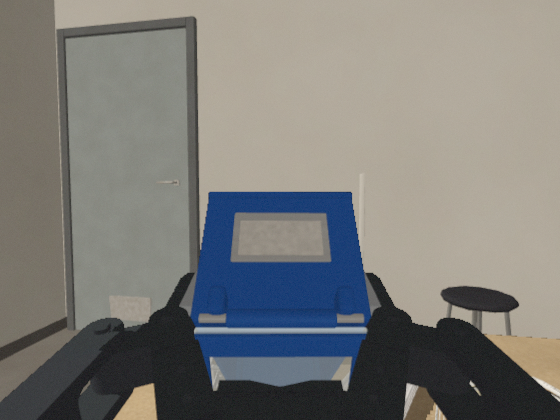

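View pics/o_scene.png

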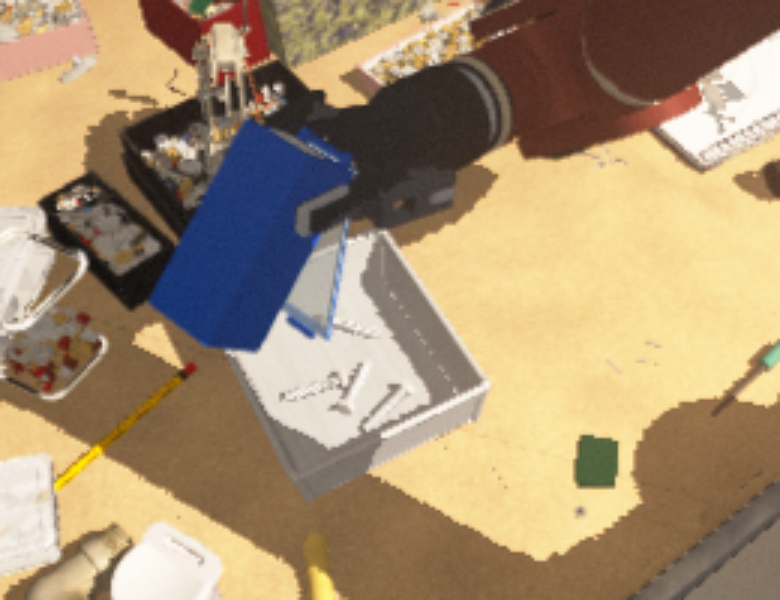

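Four bolts in the tray, box empty and not slipped in the grip. Now righting it along the same path.

Call:
{"name": "drive_tool", "arguments": {
  "series": [
    {"x":0.16,"y":0,"z":-0.39,"ax":0,"ay":-0.94,"az":0},
    {"x":0.29,"y":0,"z":-0.39,"ax":0,"ay":-2.3,"az":0},
    {"x":0.42,"y":0,"z":-0.38,"ax":0,"ay":-3.6,"az":0},
    {"x":0.54,"y":0,"z":-0.35,"ax":0,"ay":-4.9,"az":0},
    {"x":0.65,"y":0,"z":-0.3,"ax":0,"ay":-6.1,"az":0}
  ]
}}

```text
time: 8.55
tool_pos: [0.5096, 0.3488, 0.2347]
tool_rot: [0.108, 0.638, 0.758, -0.087]
contact_force: [0.3, 1.5, -3.5]
gripper_width: 0.647
```

```bash
python3 t.py .205 .05 105 99 93 87 81
```

```text
8.55 [0.5096 0.3488 0.2347] [ 0.0178  0.1132  1.9047  1.2535  1.584  -0.4769] [ 0.3306  1.4937 -3.5224] 0.647
box z dir [ 0.1644 -0.9311 -0.3256] x dir [-0.0504  0.3217 -0.9455]
105.0 [ 0.16 -0.07  0.1 ] [ 0.06 -0.8  -0.04] 0.0
99.0 [ 0.27 -0.07  0.09] [ 0.06 -2.   -0.04] 0.0
93.0 [ 0.38 -0.07  0.1 ] [ 0.05 -3.2  -0.05] 0.0
87.0 [ 0.49 -0.07  0.12] [ 0.05 -4.4  -0.05] 0.0
81.0 [ 0.6  -0.07  0.15] [ 0.05 -5.6  -0.05] 0.0
```

Call:
{"name": "drive_tool", "arguments": {
  "series": [
    {"x":0.16,"y":0,"z":0.1,"ax":0,"ay":-0.8,"az":0},
    {"x":0.27,"y":-0.07,"z":0.09,"ax":0.05,"ay":-2.0,"az":-0.04},
    {"x":0.38,"y":-0.07,"z":0.1,"ax":0.05,"ay":-3.2,"az":-0.05},
    {"x":0.49,"y":-0.07,"z":0.12,"ax":0.05,"ay":-4.4,"az":-0.05},
    {"x":0.6,"y":-0.07,"z":0.15,"ax":0.05,"ay":-5.6,"az":-0.05}
  ]
}}

```text
time: 8.97
tool_pos: [0.5053, 0.3617, 0.2274]
tool_rot: [0.286, 0.596, 0.71, -0.24]
contact_force: [-0.5, -0.0, -2.8]
gripper_width: 0.649
```

```bash
python3 t.py .205 .05 76 69 62 55 48
```

```text
8.97 [0.5053 0.3617 0.2274] [ 0.1618 -0.0188  1.8387  0.8186  1.4076 -0.1899] [-0.5452 -0.0051 -2.8005] 0.649
box z dir [ 0.1712 -0.973   0.1547] x dir [ 0.0272 -0.1523 -0.988 ]
76.0 [0.1  0.01 0.  ] [ 0.   -1.02 -0.01] 0.0
69.0 [0.23 0.01 0.  ] [ 0.   -2.42 -0.01] 0.0
62.0 [0.36 0.01 0.02] [ 0.   -3.82 -0.01] 0.0
55.0 [0.49 0.01 0.05] [-0.   -5.22 -0.01] 0.0
48.0 [0.61 0.01 0.09] [-0.   -6.62 -0.01] 0.0
```

Call:
{"name": "drive_tool", "arguments": {
  "series": [
    {"x":0.1,"y":0,"z":0,"ax":0,"ay":-1.0,"az":0},
    {"x":0.23,"y":0,"z":0,"ax":0,"ay":-2.4,"az":0},
    {"x":0.36,"y":0,"z":0.02,"ax":0,"ay":-3.8,"az":0},
    {"x":0.49,"y":0,"z":0.05,"ax":0,"ay":-5.2,"az":0},
    {"x":0.61,"y":0,"z":0.09,"ax":0,"ay":-6.6,"az":0}
  ]
}}

```text
time: 9.38
tool_pos: [0.5038, 0.3717, 0.2165]
tool_rot: [0.476, 0.504, 0.6, -0.399]
contact_force: [-0.6, 0.5, -3.0]
gripper_width: 0.647
```

```bash
python3 t.py .205 .05 43 36 29 22 15
```

```text
9.38 [0.5038 0.3717 0.2165] [0.4165 0.008  1.6958 0.2272 1.3844 0.2057] [-0.5842  0.4653 -2.9653] 0.647
box z dir [ 0.128  -0.7345  0.6664] x dir [ 0.117  -0.6561 -0.7456]
43.0 [0.14 0.01 0.03] [ 0.   -1.04 -0.02] 0.0
36.0 [0.27 0.01 0.02] [-0.   -2.44 -0.02] 0.0
29.0 [0.4  0.01 0.04] [-0.   -3.84 -0.02] 0.0
22.0 [0.53 0.01 0.07] [-0.   -5.24 -0.02] 0.0
15.0 [0.65 0.   0.11] [-0.   -6.64 -0.02] 0.0
```

Call:
{"name": "drive_tool", "arguments": {
  "series": [
    {"x":0.14,"y":0,"z":0.03,"ax":0,"ay":-1.04,"az":0},
    {"x":0.27,"y":0,"z":0.02,"ax":0,"ay":-2.44,"az":0},
    {"x":0.4,"y":0,"z":0.04,"ax":0,"ay":-3.8,"az":0},
    {"x":0.53,"y":0,"z":0.07,"ax":0,"ay":-5.2,"az":0},
    {"x":0.65,"y":0,"z":0.11,"ax":0,"ay":-6.6,"az":0}
  ]
}}

```text
time: 9.8
tool_pos: [0.5032, 0.3738, 0.2]
tool_rot: [0.627, 0.371, 0.441, -0.525]
contact_force: [0.7, 0.3, -3.6]
gripper_width: 0.648
```

```bash
python3 t.py .205 .05 10 5 0
python3 - <<'E'
from kin import *
p,r=grasp();go(p+[0,0,.14],r)
f=cams.grab_frame("scene");cv2.imwrite("pics/p_scene.png",cv2.resize(f["img"][150:350,80:340],None,fx=3,fy=3))
E
```

```text
9.8 [0.5032 0.3738 0.2   ] [ 0.6538  0.1963  1.5367 -0.3037  1.5698  0.504 ] [ 0.6812  0.3134 -3.62  ] 0.648
box z dir [ 0.0443 -0.2613  0.9642] x dir [ 0.1685 -0.9494 -0.265 ]
10.0 [0.11 0.01 0.04] [-0.   -1.07 -0.02] 0.0
5.0 [0.2  0.01 0.03] [-0.   -2.07 -0.02] 0.0
0.0 [0.29 0.01 0.04] [-0.   -3.07 -0.02] 0.0
t 9.8 tcp [0.5032 0.3738 0.2   ] q [ 0.6538  0.1963  1.5367 -0.3037  1.5698  0.504 ] F [ 0.6812  0.3134 -3.62  ] w 0.648
shift [ 5.97 -4.55 11.35] turn [-10.04  -2.81   5.16]
```

View pics/p_scene.png

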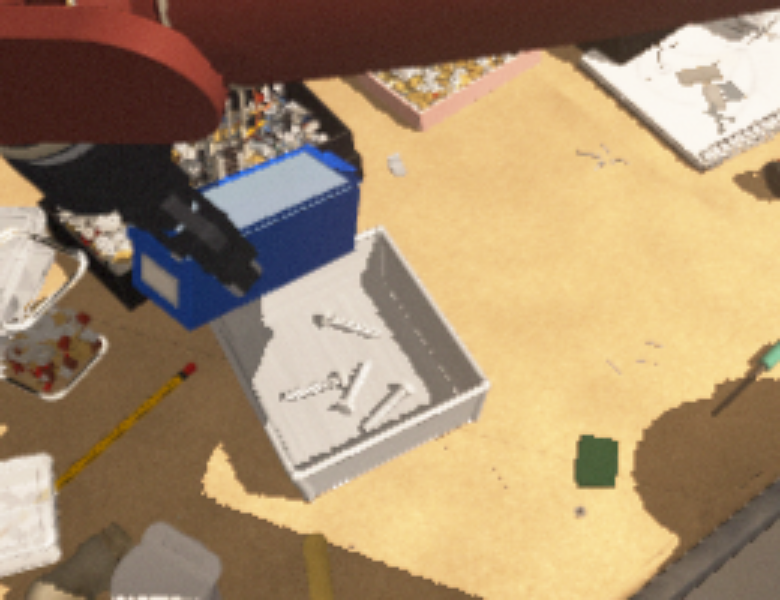

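The lid is shut again and four bolts are in the tray. I'll level the box and carry it back.

Call:
{"name": "drive_tool", "arguments": {
  "series": [
    {"x":0.11,"y":0,"z":0.04,"ax":0,"ay":-1.07,"az":0},
    {"x":0.2,"y":0,"z":0.03,"ax":0,"ay":-2.1,"az":0},
    {"x":0.29,"y":0,"z":0.04,"ax":0,"ay":-3.07,"az":0},
    {"x":0.29,"y":0,"z":0.04,"ax":0,"ay":-3.07,"az":0}
  ]
}}

```text
time: 10.18
tool_pos: [0.5018, 0.3708, 0.1882]
tool_rot: [0.679, 0.295, 0.357, -0.57]
contact_force: [-0.9, 0.1, -3.3]
gripper_width: 0.648
```

Run:
```python
from kin import *
p,r=grasp();go(p+[0,0,.14],r)
```

```text
t 10.18 tcp [0.5018 0.3708 0.1882] q [ 0.7335  0.3145  1.475  -0.507   1.6915  0.5793] F [-0.918   0.0797 -3.339 ] w 0.648
shift [ 8.31 -4.49  9.54] turn [-9.16 -0.07  6.48]
```

Call:
{"name": "drive_tool", "arguments": {
  "series": [
    {"x":0.66,"y":-0.36,"z":0.76,"ax":-0.73,"ay":0,"az":0.52},
    {"x":8.31,"y":-4.49,"z":9.54,"ax":-9.16,"ay":-0.07,"az":6.48},
    {"x":8.31,"y":-4.49,"z":9.54,"ax":-9.16,"ay":-0.07,"az":6.48},
    {"x":8.31,"y":-4.49,"z":9.54,"ax":-9.16,"ay":-0.07,"az":6.48},
    {"x":8.31,"y":-4.49,"z":9.54,"ax":-9.16,"ay":-0.07,"az":6.48}
  ]
}}

```text
time: 10.6
tool_pos: [0.4706, 0.1787, 0.171]
tool_rot: [0.815, 0.184, 0.425, -0.349]
contact_force: [0.9, -1.5, -1.8]
gripper_width: 0.643
```

Run:
```python
from kin import *
p,r=grasp();go(p+[0,0,.12],r)
```

```text
t 10.6 tcp [0.4706 0.1787 0.171 ] q [ 0.5247 -0.2495  2.0832 -0.6333  1.2191 -0.0368] F [ 0.9041 -1.4682 -1.8088] w 0.643
shift [ 3.09 -4.48  1.89] turn [-3.75 -0.02  2.58]
```

Call:
{"name": "drive_tool", "arguments": {
  "series": [
    {"x":3.09,"y":-4.48,"z":1.89,"ax":-3.75,"ay":0,"az":2.58},
    {"x":3.09,"y":-4.48,"z":1.89,"ax":-3.75,"ay":0,"az":2.58},
    {"x":3.09,"y":-4.48,"z":1.89,"ax":-3.75,"ay":0,"az":2.58},
    {"x":3.09,"y":-4.48,"z":1.89,"ax":-3.75,"ay":0,"az":2.58},
    {"x":3.09,"y":-4.48,"z":1.89,"ax":-3.75,"ay":0,"az":2.58}
  ]
}}

```text
time: 11.02
tool_pos: [0.4451, 0.0402, 0.1343]
tool_rot: [0.868, 0.096, 0.451, -0.185]
contact_force: [-0.6, -0.4, -2.7]
gripper_width: 0.646
```

Run:
```python
from kin import *
p,r=grasp();go(p+[0,0,.018],r)
f=cams.grab_frame("side");cv2.imwrite("pics/q_side.png",cv2.resize(f["img"][130:300,200:380],None,fx=4,fy=3.5))
```

```text
t 11.02 tcp [0.4451 0.0402 0.1343] q [ 0.1043 -0.7041  2.449  -0.3806  0.8882 -0.881 ] F [-0.5768 -0.424  -2.7364] w 0.646
shift [ 3.36  0.08 -2.31] turn [-0.06  0.01  0.05]
```

View pics/q_side.png

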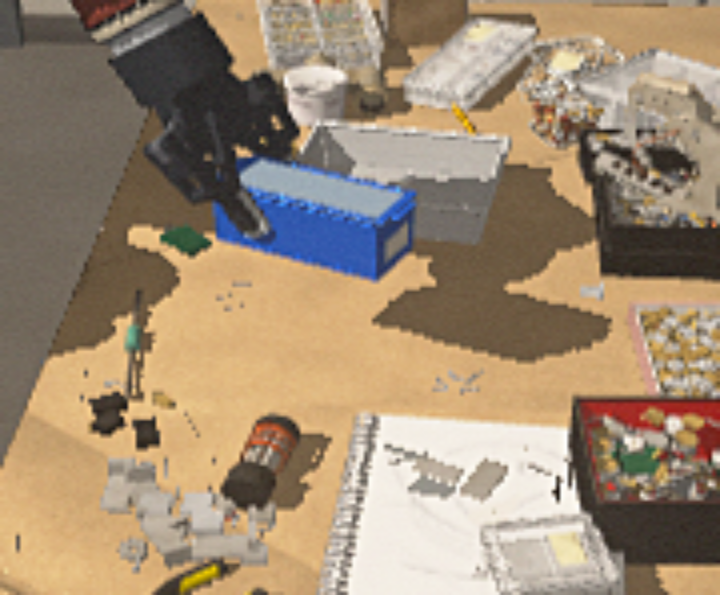

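The box is upright with its lid shut. Lowering.

Call:
{"name": "drive_tool", "arguments": {
  "series": [
    {"x":0.6,"y":0.05,"z":-0.4,"ax":0,"ay":0,"az":0.03},
    {"x":1.4,"y":0.08,"z":-0.95,"ax":-0.05,"ay":0,"az":0.05},
    {"x":2.2,"y":0.08,"z":-1.5,"ax":-0.05,"ay":0,"az":0.05},
    {"x":2.9,"y":0.08,"z":-2.0,"ax":-0.05,"ay":0,"az":0.05},
    {"x":3.2,"y":0.08,"z":-2.2,"ax":-0.05,"ay":0,"az":0.05}
  ]
}}

```text
time: 11.48
tool_pos: [0.4454, 0.0432, 0.0344]
tool_rot: [0.867, 0.095, 0.454, -0.184]
contact_force: [-0.2, 0.8, -3.4]
gripper_width: 0.651
```

Run:
```python
from kin import *
p,r=grasp();p[2]=.0155;go(p,r)
```

```text
t 11.48 tcp [0.4454 0.0432 0.0344] q [ 0.1106 -0.4806  2.5023 -0.5007  0.6428 -0.7125] F [-0.2302  0.8283 -3.4008] w 0.651
shift [ 0.67 -0.04 -0.37] turn [-0.02 -0.06  0.04]
```

Call:
{"name": "drive_tool", "arguments": {
  "series": [
    {"x":0.2,"y":0,"z":-0.12,"ax":0,"ay":0,"az":0},
    {"x":0.35,"y":0,"z":-0.2,"ax":0,"ay":-0.06,"az":0},
    {"x":0.48,"y":0,"z":-0.28,"ax":0,"ay":-0.06,"az":0},
    {"x":0.55,"y":0,"z":-0.31,"ax":0,"ay":-0.06,"az":0},
    {"x":0.55,"y":0,"z":-0.31,"ax":0,"ay":-0.06,"az":0}
  ]
}}

```text
time: 11.9
tool_pos: [0.4494, 0.0431, 0.0219]
tool_rot: [0.869, 0.094, 0.45, -0.183]
contact_force: [0.5, -1.0, -3.1]
gripper_width: 0.648
```

Run:
```python
from kin import *
p,r=grasp();p[2]=.0152;go(p,r)
```

```text
t 11.9 tcp [0.4494 0.0431 0.0219] q [ 0.1112 -0.4313  2.4996 -0.5445  0.5955 -0.6651] F [ 0.5424 -0.9891 -3.1292] w 0.648
shift [ 0.18 -0.1  -0.21] turn [0.01 0.05 0.02]
```

Call:
{"name": "drive_tool", "arguments": {
  "series": [
    {"x":0.06,"y":0,"z":-0.07,"ax":0,"ay":0,"az":0},
    {"x":0.11,"y":0,"z":-0.13,"ax":0,"ay":0.03,"az":0},
    {"x":0.15,"y":0,"z":-0.17,"ax":0,"ay":0.03,"az":0},
    {"x":0.17,"y":0,"z":-0.2,"ax":0,"ay":0.03,"az":0},
    {"x":0.17,"y":0,"z":-0.2,"ax":0,"ay":0.03,"az":0}
  ]
}}

```text
time: 12.32
tool_pos: [0.4479, 0.0438, 0.0155]
tool_rot: [0.868, 0.094, 0.451, -0.183]
contact_force: [-1.3, -0.7, -0.3]
gripper_width: 0.651
```

Run:
```python
from kin import *
p,r=grasp();p[2]=.0152;go(p,r)
```

```text
t 12.32 tcp [0.4479 0.0438 0.0155] q [ 0.1131 -0.4157  2.5019 -0.5563  0.5826 -0.6492] F [-1.253  -0.7016 -0.2544] w 0.651
shift [ 0.01 -0.1  -0.01] turn [0.02 0.02 0.02]
```

Vertical force went from -3.1 N to about 0, so the box now rests on the bench. Opening the fingers.

Call:
{"name": "drive_tool", "arguments": {
  "series": [
    {"x":0.01,"y":0,"z":-0.01,"ax":0,"ay":0,"az":0},
    {"x":0.01,"y":0,"z":-0.01,"ax":0,"ay":0,"az":0},
    {"x":0.01,"y":0,"z":-0.01,"ax":0,"ay":0,"az":0}
  ],
  "hand": 0.75
}}

```text
time: 12.57
tool_pos: [0.4479, 0.0439, 0.0151]
tool_rot: [0.868, 0.094, 0.451, -0.182]
contact_force: [-0.5, -0.0, -0.9]
gripper_width: 0.753
```

Call:
{"name": "drive_tool", "arguments": {
  "series": [
    {"x":0,"y":0,"z":0,"ax":0,"ay":0,"az":0},
    {"x":0,"y":0,"z":0,"ax":0,"ay":0,"az":0},
    {"x":0,"y":0,"z":0,"ax":0,"ay":0,"az":0},
    {"x":0,"y":0,"z":0,"ax":0,"ay":0,"az":0},
    {"x":0,"y":0,"z":0,"ax":0,"ay":0,"az":0}
  ],
  "hand": 1
}}

```text
time: 12.98
tool_pos: [0.4473, 0.0438, 0.0146]
tool_rot: [0.868, 0.094, 0.452, -0.183]
contact_force: [-0.3, -0.8, -0.2]
gripper_width: 0.997
```

Run:
```python
from kin import *
s,p,r=st();go(p+[0,0,.15],r)
f=cams.grab_frame("wrist");cv2.imwrite("pics/r_wrist.png",f["img"])
```

```text
t 12.98 tcp [0.4473 0.0438 0.0146] q [ 0.1131 -0.4146  2.5028 -0.5568  0.5819 -0.6484] F [-0.3344 -0.7949 -0.2361] w 0.997
shift [-4.91 -0.02  3.45] turn [0. 0. 0.]
```

View pics/r_wrist.png

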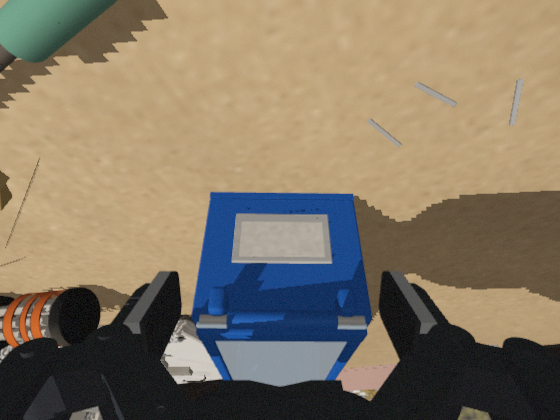

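The fingers are clear on both sides and the box sits square with its lid shut. Backing straight up.

Call:
{"name": "drive_tool", "arguments": {
  "series": [
    {"x":-0.4,"y":0,"z":0.28,"ax":0,"ay":0,"az":0},
    {"x":-1.2,"y":0,"z":0.84,"ax":0,"ay":0,"az":0},
    {"x":-2.4,"y":0,"z":1.7,"ax":0,"ay":0,"az":0},
    {"x":-3.7,"y":0,"z":2.6,"ax":0,"ay":0,"az":0},
    {"x":-4.9,"y":0,"z":3.45,"ax":0,"ay":0,"az":0}
  ]
}}

```text
time: 13.45
tool_pos: [0.4473, 0.0442, 0.1661]
tool_rot: [0.868, 0.094, 0.452, -0.182]
contact_force: [0.8, 0.6, 0.0]
gripper_width: 1.001
```

Run:
```python
from kin import *
go([.36,-.2,.36],Rt(0,np.deg2rad(-40)))
```

```text
t 13.45 tcp [0.4473 0.0442 0.1661] q [ 0.1138 -0.7333  2.4104 -0.3642  0.9526 -0.91  ] F [0.7528 0.6417 0.0064] w 1.001
shift [ -5.92 -10.36   5.03] turn [ 3.17  6.96 -0.97]
```

Call:
{"name": "drive_tool", "arguments": {
  "series": [
    {"x":-5.9,"y":-10.3,"z":5,"ax":3.2,"ay":7,"az":-1},
    {"x":-5.9,"y":-10.3,"z":5,"ax":3.2,"ay":7,"az":-1},
    {"x":-5.9,"y":-10.3,"z":5,"ax":3.2,"ay":7,"az":-1},
    {"x":-5.9,"y":-10.3,"z":5,"ax":3.2,"ay":7,"az":-1},
    {"x":-5.9,"y":-10.3,"z":5,"ax":3.2,"ay":7,"az":-1}
  ]
}}

```text
time: 13.87
tool_pos: [0.3908, -0.1141, 0.2923]
tool_rot: [0.681, 0.233, 0.651, -0.24]
contact_force: [1.5, 0.4, 0.3]
gripper_width: 1.001
```

Run:
```python
from kin import *
s=cams.grab_frame("scene");d=cams.grab_frame("side")
cv2.imwrite("pics/s_scene.png",cv2.resize(s["img"][170:360,130:400],None,fx=2.9,fy=2.9))
cv2.imwrite("pics/s_side.png",cv2.resize(d["img"][150:320,220:380],None,fx=4,fy=3.5))
# compare with first frames outside arm: marker / tray / tube / pliers
a=cv2.imread("pics/a_scene.png");b=cv2.imread("pics/a_side.png")
def cen(im,lo,hi,box):
    x0,y0,x1,y1=box;h=cv2.cvtColor(im[y0:y1,x0:x1],cv2.COLOR_BGR2HSV);m=cv2.inRange(h,lo,hi);M=cv2.moments(m,True)
    return (round(M['m10']/max(M['m00'],1)+x0,1),round(M['m01']/max(M['m00'],1)+y0,1),M['m00'])
for nm,i0,i1,bx in (("marker",a,s["img"],(170,320,205,365)),):print(nm,cen(i0,(22,120,120),(35,255,255),bx),cen(i1,(22,120,120),(35,255,255),bx))
print("marker side",cen(b,(22,120,120),(35,255,255),(255,160,280,178)),cen(d["img"],(22,120,120),(35,255,255),(255,160,280,178)))
print("tube side",cen(b,(3,150,100),(14,255,255),(250,240,285,285)),cen(d["img"],(3,150,100),(14,255,255),(250,240,285,285)))
print("pliers side",cen(b,(20,150,100),(35,255,255),(225,280,280,315)),cen(d["img"],(20,150,100),(35,255,255),(225,280,280,315)))
st_=sensors.state();print(st_['time'],st_['tool_pos'])
```

```text
marker (187.3, 341.8, 140.0) (170.0, 320.0, 0.0)
marker side (265.6, 169.8, 33.0) (266.0, 170.2, 4.0)
tube side (266.9, 255.0, 40.0) (266.9, 255.1, 40.0)
pliers side (248.1, 298.6, 69.0) (247.9, 298.5, 69.0)
13.9667 [ 0.393  -0.119   0.2945]
```

View pics/s_scene.png

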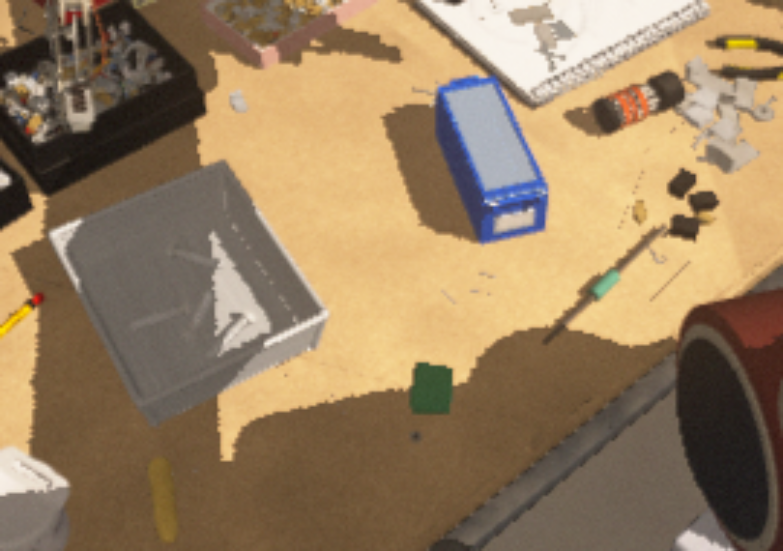

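View pics/s_side.png

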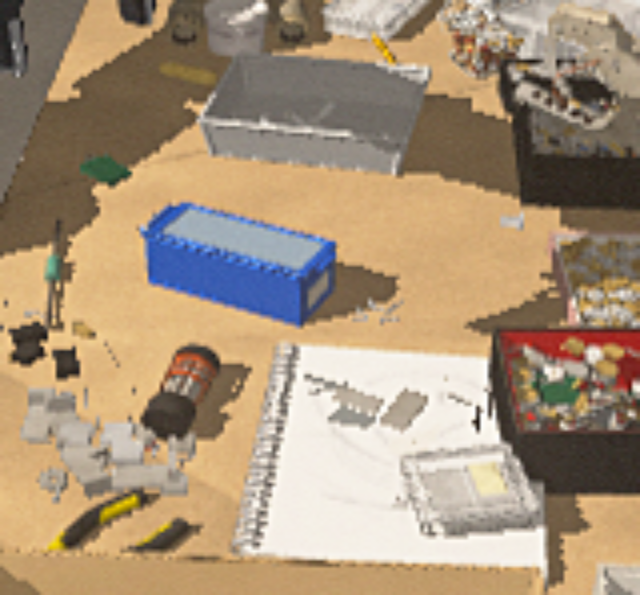

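The box stands upright, lid shut, and four bolts lie in the tray. The marker is in the arm's shadow but still at about (186,342); the tube and pliers haven't moved. I'll let the arm settle and hand in.

Call:
{"name": "drive_tool", "arguments": {
  "series": [
    {"x":0,"y":0,"z":0,"ax":0,"ay":0,"az":0},
    {"x":0,"y":0,"z":0,"ax":0,"ay":0,"az":0},
    {"x":0,"y":0,"z":0,"ax":0,"ay":0,"az":0}
  ]
}}

```text
time: 14.22
tool_pos: [0.3909, -0.1113, 0.2877]
tool_rot: [0.681, 0.231, 0.652, -0.239]
contact_force: [-0.8, 1.4, -0.3]
gripper_width: 0.998
```

```bash
python3 -c "
from plant import workorder,sensors
print(sensors.state()['time'],sensors.state()['contact_force']);print(workorder.job_done())"
```

```text
14.2167 [-0.75593813  1.43395793 -0.33046016]
the job is handed in; nothing more can be done
None
```

The flip-lid box is emptied and back on the bench, and I handed the job in at 14.2 s. I gripped it near its hinge end and tipped it nose-down about 140° over the tray. The lid swung open by itself and all four bolts dropped in. I then righted it, which shut the lid, and set it down gently within a few millimetres of where it started.

**Final pictures:** four bolts are in the tray, and the box is upright, shut and free of the gripper. The tray looks in place by eye, but I did not re-measure it. The pliers and bit tube are within 0.2 pixels of their first positions in the side view.

**Check that failed:** the colour check on the yellow marker found nothing in the scene view and only a few pixels in the side view, because the arm's shadow covered it. By eye it is still at about (186, 342), where it was at the start.

**Earlier disagreement:** the first estimate of the box's position was about 4–5 mm off in the wrist view. I corrected it before grasping.

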